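# Hang the screwdrivers on the drop hooks for reassembly work

## Task

Set this phone-repair bench up for reassembly. The three drop hooks on the gantry are swinging: still each with a touch until all three hang at rest, and only then take the cordless screwdrivers out of their stand and hang every one by its wire bail, one to a hook, left hanging upright and practically still. The counting is finished too, so lift the handled parts pot off the scale and set it down upright on the teal mat; leave the opened phone, its screen and the earphone case lying where they are.

Things in the scene. Friction and masses are not known exactly. Their poses are not given: they have to be found in the camera images.
- gantry: Fixed aluminium frame: two 20 mm square posts at y = -270 and +270 mm on feet 60 x 60 x 6, joined by a 20 mm crossbar along y, underside 409 mm above the bench. Origin on the bench half-way between the posts; x points away from the robot, z up. Hook pivots lie under the crossbar at x = 0, y = -130 (hook0), 0 (hook1), +130 (hook2), 397 mm above the bench.
- hook0 (a joint): Swing of drop hook 0 about its pivot, along the gantry's y: 0 hangs plumb, positive with its lower end towards the robot (gantry -x). 0.06 kg, almost undamped: left alone it swings for minutes, 0.7 s to and fro; fingers held against it at its plumb line stop it in a few knocks.
- hook1 (a joint): Swing of drop hook 1 about its pivot, along the gantry's y: 0 hangs plumb, positive with its lower end towards the robot (gantry -x). 0.06 kg, almost undamped: left alone it swings for minutes, 0.7 s to and fro; fingers held against it at its plumb line stop it in a few knocks.
- hook2 (a joint): Swing of drop hook 2 about its pivot, along the gantry's y: 0 hangs plumb, positive with its lower end towards the robot (gantry -x). 0.06 kg, almost undamped: left alone it swings for minutes, 0.7 s to and fro; fingers held against it at its plumb line stop it in a few knocks.
- hook0_seat (a point): Inside bottom of hook 0's bowl, where a bail rests: 137 mm below the pivot, 260 above the bench. Round 6 mm steel bent in the gantry's y-z plane: straight shank at y = 0 to 92 mm below the pivot, bowl's back at y = -18, flat bottom y = -9 to 9 (underside 143 below the pivot), tip at y = +22 ending 20 mm above the seat. Open on its +y side: a bail goes in over the tip from +y, then down.
- hook1_seat (a point): Inside bottom of hook 1's bowl, where a bail rests: 137 mm below the pivot, 260 above the bench. Round 6 mm steel bent in the gantry's y-z plane: straight shank at y = 0 to 92 mm below the pivot, bowl's back at y = -18, flat bottom y = -9 to 9 (underside 143 below the pivot), tip at y = +22 ending 20 mm above the seat. Open on its +y side: a bail goes in over the tip from +y, then down.
- hook2_seat (a point): Inside bottom of hook 2's bowl, where a bail rests: 137 mm below the pivot, 260 above the bench. Round 6 mm steel bent in the gantry's y-z plane: straight shank at y = 0 to 92 mm below the pivot, bowl's back at y = -18, flat bottom y = -9 to 9 (underside 143 below the pivot), tip at y = +22 ending 20 mm above the seat. Open on its +y side: a bail goes in over the tip from +y, then down.
- stand: Fixed black block 66 (x) x 240 (y) x 45 mm high, origin at the centre of its underside, left or right of the mat. Screwdrivers stand nose down, shoulder on the block's top, in three pockets 26 x 26 mm, 39 mm deep, at y = -85, 0 and +85 mm: lift one more than 40 mm before moving sideways.
- driver0_grip (a point): Cordless in-line screwdriver 0 (may be absent), 0.3 kg, 198 mm long; point on its axis 85 mm above the nose end (92 above the bench in the stand), z towards the bail. From the nose end: nose 22 mm across to 38 mm, body 34 across to 132, tail cap narrowing to 24 across at 152, bail to 198. Gripped here from the robot's side, tilted 45 degrees, the gripper clears bail and hook.
- driver1_grip (a point): Cordless in-line screwdriver 1 (may be absent), 0.3 kg, 198 mm long; point on its axis 85 mm above the nose end (92 above the bench in the stand), z towards the bail. From the nose end: nose 22 mm across to 38 mm, body 34 across to 132, tail cap narrowing to 24 across at 152, bail to 198. Gripped here from the robot's side, tilted 45 degrees, the gripper clears bail and hook.
- driver2_grip (a point): Cordless in-line screwdriver 2 (may be absent), 0.3 kg, 198 mm long; point on its axis 85 mm above the nose end (92 above the bench in the stand), z towards the bail. From the nose end: nose 22 mm across to 38 mm, body 34 across to 132, tail cap narrowing to 24 across at 152, bail to 198. Gripped here from the robot's side, tilted 45 degrees, the gripper clears bail and hook.
- driver0_bail (a point): Inside of the top of screwdriver 0's wire bail, the point that rests on a hook's seat: on the axis, 109 mm above driver0_grip. 4 mm wire in the driver's x-z plane: top bar along x, 20 mm long; loop 42 mm high inside, 17 wide at its foot, 26 at its widest, open along the driver's y, which starts within 20 degrees of the stand's y.
- driver1_bail (a point): Inside of the top of screwdriver 1's wire bail, the point that rests on a hook's seat: on the axis, 109 mm above driver1_grip. 4 mm wire in the driver's x-z plane: top bar along x, 20 mm long; loop 42 mm high inside, 17 wide at its foot, 26 at its widest, open along the driver's y, which starts within 20 degrees of the stand's y.
- driver2_bail (a point): Inside of the top of screwdriver 2's wire bail, the point that rests on a hook's seat: on the axis, 109 mm above driver2_grip. 4 mm wire in the driver's x-z plane: top bar along x, 20 mm long; loop 42 mm high inside, 17 wide at its foot, 26 at its widest, open along the driver's y, which starts within 20 degrees of the stand's y.
- scale: Fixed white counting scale 228 (x) x 200 (y) mm with a steel pan 170 (x) x 190 (y) mm whose top is 60 mm above the bench. Origin on the bench under the middle of the pan (the housing reaches 140 mm towards the robot from it and 88 mm away); display towards the robot. On the left or the right of the mat.
- pot_base (a point): Centre of the underside of the lidded metal parts pot, 0.35 kg: 76 mm across (lid 80 mm), 71 mm high without its handle. z up. It starts on the scale's pan.
- pot_handle (a point): Middle of the pot's arch handle: a black round bar 12 mm across, its centre 118 mm above the pot's underside and 47 mm above the lid; the free bar is 56 mm long and lies along the pot's y, so a gripper from above closes along the pot's x.
- mat: Fixed teal silicone mat 400 (x) x 300 (y) x 2 mm on the bench, origin at the centre of its underside. It runs from before the gantry to under its hooks.
- phone: Opened phone lying on the mat, 146 x 71 x 8 mm, origin at the centre of its underside. Leave it.
- screen: Dark phone screen lying on the mat below the hooks, 146 x 71 x 6 mm, origin at the centre of its underside. Leave it.
- budcase: White earphone case 46 x 60 x 22 mm on the mat near the hooks, origin at the centre of its underside. Leave it.
Mind the look-alikes: they are no part of the job. What is shaped like the part that bears driver0_grip but purple is not meant.

How it is judged (in metres and radians):
On the way:
1. all three hooks hang at rest (within 0.07 rad of plumb for 1 s) while every screwdriver is still in its stand (value of joint hook0 between -0.07 and 0.07 rad and value of joint hook1 between -0.07 and 0.07 rad and value of joint hook2 between -0.07 and 0.07 rad and distance of each of driver0_grip, driver1_grip, driver2_grip from where it was at the start of the episode below 0.03 m), for 1 s.
At the end, for the whole second after the job is handed in: Every screwdriver present hangs by its bail in a hook (bail within 16 mm of the hook's seat, within 0.2 rad of upright), no two on one hook, every hook stays within 0.12 rad of plumb, and the pot stands upright on the mat (its base centre at least 25 mm inside the mat's edges) ((distance between driver0_bail and hook0_seat below 0.016 m or distance between driver0_bail and hook1_seat below 0.016 m or distance between driver0_bail and hook2_seat below 0.016 m) and angle between each of driver0_grip, driver1_grip, driver2_grip's own z axis and vertical below 0.2 rad and (distance between driver1_bail and hook0_seat below 0.016 m or distance between driver1_bail and hook1_seat below 0.016 m or distance between driver1_bail and hook2_seat below 0.016 m) and (distance between driver2_bail and hook0_seat below 0.016 m or distance between driver2_bail and hook1_seat below 0.016 m or distance between driver2_bail and hook2_seat below 0.016 m) and distance between driver0_grip and driver1_grip above 0.06 m and distance between each of driver0_grip, driver1_grip and driver2_grip above 0.06 m and value of joint hook0 between -0.12 and 0.12 rad and value of joint hook1 between -0.12 and 0.12 rad and value of joint hook2 between -0.12 and 0.12 rad and height (world z) of pot_base below 0.012 m and angle between pot_base's own z axis and vertical below 0.1 rad and x of pot_base in the frame of mat between -0.175 and 0.175 m and y of pot_base in the frame of mat between -0.125 and 0.125 m); the robot touches nothing.
It fails at once if the phone is shifted more than 40 mm (distance of phone from where it was at the start of the episode above 0.04 m).
It fails at once if the screen is shifted more than 40 mm (distance of screen from where it was at the start of the episode above 0.04 m).
It fails at once if the budcase is shifted more than 40 mm (distance of budcase from where it was at the start of the episode above 0.04 m).
Of driver0, driver1, driver2 only 2 to 3 are there at a start; the rules pass over those that are not, and their reading is None.
At some moment in a run one of pot may be knocked a few centimetres aside while the robot is not near it.
It also fails if it takes over 210 s, if anything falls off the work surface, if the arm or the gripper's body presses on something with over 40 N, if the wrist force passes 120 N, or if a joint passes its speed limit or range.

## Robot

A 6-joint arm with a two-finger parallel gripper is mounted at the origin on the work surface. World frame = base frame: x ahead of the robot, y to its left, z up, the work surface at z = 0. Lengths are in mm, angles in rad, forces in N, time in s.
With the tool pointing down it reaches from about 325 to 875 mm from the base axis. Payload 4.4 kg.
Tool frame: the origin (TCP) lies on the centre line of the jaws, within the pads' length; the fingertips stand ahead of it and the grasp point (between the pads) lies 6 mm ahead of it (ctrl.tcp_to_tips is the z of the fingertips in the tool frame, in mm); z points along the fingers, y is the direction in which the jaws open and shut (so a half turn about z gives the same grasp; the last joint's range is limited). The gripper opens to 85 mm and grips with 20 to 120 N. Pads are 22 mm wide; open, the fingers measure 114 mm over their backs; the gripper's body (76 mm by 85 mm) begins 54 mm behind the grasp point. The pads swing forward as they close: fully open they stand 13 mm farther back than shut.
Start: joints at [-1.466, 0.207, 1.542, -0, 1.393, -0.15], TCP at [145.473, -556.296, 256.282] pointing down, gripper open.
Joint ranges: [-2.73, 2.73], [-0.86, 2.22], [0.23, 2.46], [-1.11, 4.25], [0.08, 2.63], [-2.82, 2.82]. Speed limits (rad/s): [2.79, 2.79, 3.14, 3.14, 3.14, 3.14].

## Interface

Orientations are given as a 3x3 rotation matrix whose columns are the frame's x, y, z axes.
In Python, from plant import ctrl, sensors, optics gives the robot as it stands. Calls block until the motion is done:
- ctrl.move_ptp(position, orientation): joint-space move of the TCP to a pose.
- ctrl.move_l(position, rot=None, vel=150, threshold=None): straight line of the TCP; rot=None keeps the orientation; vel is the mean speed in mm/s. With threshold (N) it stops when the force on the tool has changed by that much, and returns True; else False.
- ctrl.set_joints(angles): joint-space move.
- ctrl.gripper_to(opening, force=None): finger opening in mm; force is the grip in N (None keeps the last); returns when the fingers have stopped.
- ctrl.hold(seconds).
- ctrl.solve_ik(position, orientation): joint angles nearest the present ones, or None.
- sensors.read_state(): the state.
- optics.grab_frame(name): name is "scene" or "top" or "wrist"; returns (picture, depth): 400x640x3 uint8, red, green, blue; 400x640 float32, mm along the optical axis (not along the pixel's ray), 0 where there is no reading.
- optics.camera_params(name): a dict with "mtx" (3x3 intrinsics, pixels), "k1" (the pictures are not rectified: a ray, as slopes to the right and down, at radius r is drawn at 1 + k1 r^2 times it, then the intrinsics apply), "R" (3x3) and "t" (3): a world point X has camera coordinates R X + t; the wrist camera has in their place "T_tool_cam" (4x4, takes a point from camera to tool coordinates, whose origin is the TCP and whose axes are the flange's). Camera axes: x right, y down, z forward; pixel columns grow to the right and rows downward; lengths in mm; the calibration is good to about 2 mm. A picture is of the moment at which its call begins: read the wrist's pose just before it. camera_params takes no time and is no camera call.
A pose or a line that the arm cannot do raises ctrl.MotionError and nothing moves.
- ctrl.finish_job(): hands the job in, once; it reports no verdict.
The state is a dict: "t": time; "q": joint angles; "qvel": joint speeds; "tau": joint torques, N m; "eef_pos": TCP position; "eef_rot": TCP orientation; "force": force on the tool from outside, world axes, zero at the start; "wrist_torque": the same for the moment, N m; "grip_width": finger opening in mm.
Only numpy, scipy, OpenCV 4.12 (cv2) and the standard library are available. Lean on these libraries where they do the work, as an engineer would, in place of code of your own. Each camera call takes 0.05 s, during which the arm holds its last target.

## Working session

There is one attempt and no reset: what is moved stays moved. The work goes in short steps, each a Python script; the robot and the scene stay as the last script left them, time stands still between calls to the robot, and variables do not carry over. Pictures are saved under pics/ and viewed, and the job is handed in when it is done.

```bash
ls; mkdir -p pics; python3 - <<'E'
from plant import ctrl, sensors, optics
import cv2,numpy as np
print(sensors.read_state()['t'],ctrl.tcp_to_tips)
for n in ['scene','top','wrist']:
    p,d=optics.grab_frame(n); cv2.imwrite(f'pics/{n}0.png',p[:,:,::-1]); np.save(f'pics/{n}0.npy',d)
    print(n,{k:np.round(v,3).tolist() for k,v in optics.camera_params(n).items()})
E
```

```text
pics
0.0 25.0
scene {'mtx': [[518.645, 0.0, 322.79], [0.0, 518.645, 206.398], [0.0, 0.0, 1.0]], 'k1': 0.012, 'R': [[0.166, 0.986, -0.009], [0.644, -0.115, -0.756], [-0.747, 0.12, -0.654]], 't': [-92.104, -158.606, 2223.206]}
top {'mtx': [[375.369, 0.0, 321.265], [0.0, 375.369, 201.425], [0.0, 0.0, 1.0]], 'k1': 0.01, 'R': [[-0.024, -1.0, -0.004], [-0.986, 0.024, -0.167], [0.167, -0.001, -0.986]], 't': [15.119, 576.473, 1140.052]}
wrist {'mtx': [[354.414, 0.0, 319.902], [0.0, 354.414, 202.481], [0.0, 0.0, 1.0]], 'k1': -0.02, 'T_tool_cam': [[0.001, -0.948, -0.317, 81.483], [1.0, 0.001, -0.0, 1.037], [0.001, -0.317, 0.948, -118.41], [0.0, 0.0, 0.0, 1.0]]}
```

View pics/scene0.png

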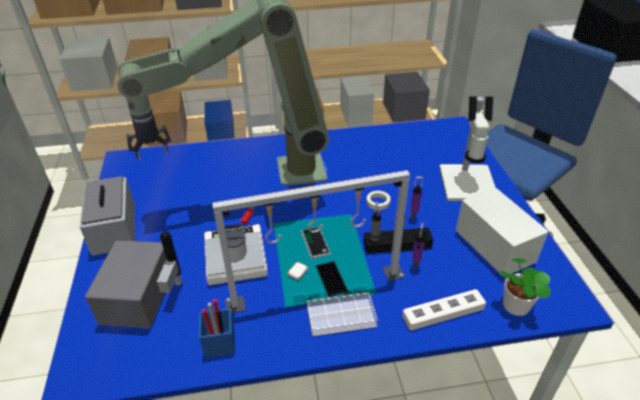

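View pics/top0.png

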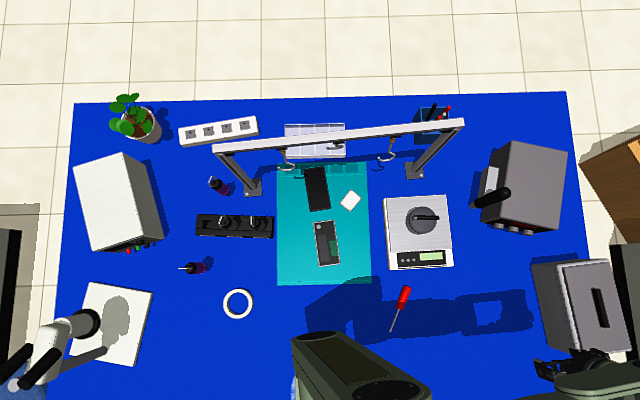

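View pics/wrist0.png

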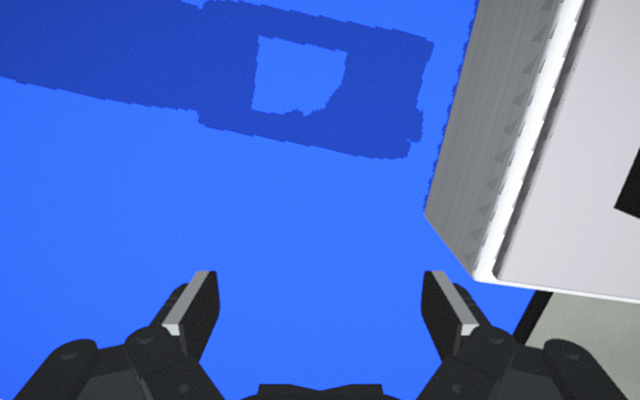

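```bash
cat > h.py <<'E'
from plant import ctrl, sensors, optics
import cv2,numpy as np
def undist(cp,u,v):
    K=np.array(cp['mtx']);k=cp['k1']
    return cv2.undistortPoints(np.array([[[u,v]]],float),K,np.array([k,0,0,0.]))[0,0]
def ext(cp,st=None):
    if 'R' in cp: return np.array(cp['R']),np.array(cp['t'])
    T=np.array(cp['T_tool_cam']);Rt=np.array(st['eef_rot']);p=np.array(st['eef_pos'])
    Rw=Rt@T[:3,:3]; tw=Rt@T[:3,3]+p
    return Rw.T,-Rw.T@tw
def px2w(name,u,v,z=None,depth=None,st=None):
    """z: world height plane; depth: optical depth mm"""
    cp=optics.camera_params(name);R,t=ext(cp,st)
    x,y=undist(cp,u,v);ray=np.array([x,y,1.])
    if depth is not None: return R.T@(ray*depth-t)
    c=-R.T@t; d=R.T@ray
    return c+d*(z-c[2])/d[2]
def w2px(name,X,st=None):
    cp=optics.camera_params(name);R,t=ext(cp,st)
    r,_=cv2.Rodrigues(R)
    return cv2.projectPoints(np.array(X,float).reshape(-1,1,3),r,t,np.array(cp['mtx']),np.array([cp['k1'],0,0,0.]))[0][:,0]
def cloud(name,d,st=None):
    cp=optics.camera_params(name);R,t=ext(cp,st)
    vv,uu=np.mgrid[0:400,0:640].astype(float)
    p=cv2.undistortPoints(np.dstack([uu,vv]).reshape(-1,1,2),np.array(cp['mtx']),np.array([cp['k1'],0,0,0.]))[:,0]
    P=np.c_[p,np.ones(len(p))]*d.reshape(-1,1)
    return ((P-t)@R).reshape(400,640,3)
def snap(name,tag,crop=None,s=1):
    st=sensors.read_state();p,d=optics.grab_frame(name)
    np.savez(f'pics/{tag}.npz',p=p,d=d,pos=st['eef_pos'],rot=st['eef_rot'])
    q=p
    if crop: q=q[crop[1]:crop[3],crop[0]:crop[2]]
    q=cv2.resize(q,None,fx=s,fy=s,interpolation=cv2.INTER_CUBIC)
    cv2.imwrite(f'pics/{tag}.png',q[:,:,::-1]); return st,p,d
E
python3 - <<'E'
import cv2
p=cv2.imread('pics/top0.png')
cv2.imwrite('pics/top0a.png',cv2.resize(p[160:290,170:370],None,fx=4,fy=4,interpolation=cv2.INTER_CUBIC)[:, :800])
cv2.imwrite('pics/top0b.png',cv2.resize(p[100:290,270:470],None,fx=3,fy=3,interpolation=cv2.INTER_CUBIC))
p=cv2.imread('pics/scene0.png')
cv2.imwrite('pics/scene0a.png',cv2.resize(p[160:310,200:450],None,fx=3.2,fy=3.2,interpolation=cv2.INTER_CUBIC))
E
```

```text
(no output)
```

View pics/top0a.png

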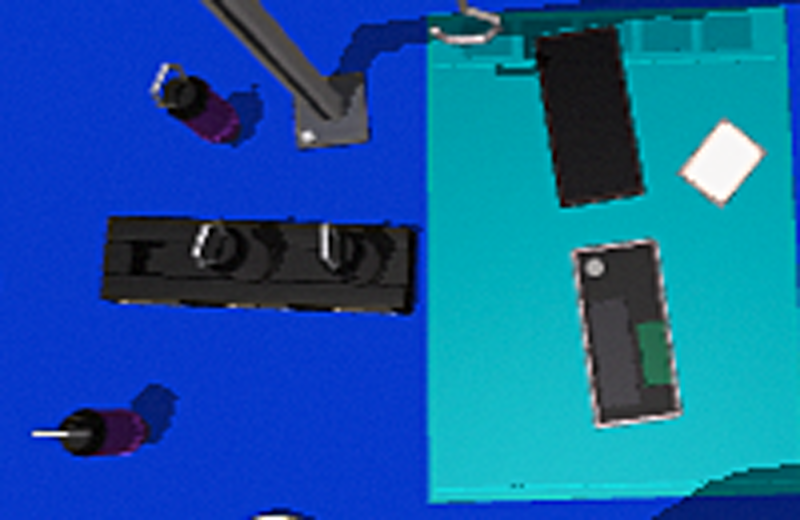

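View pics/top0b.png

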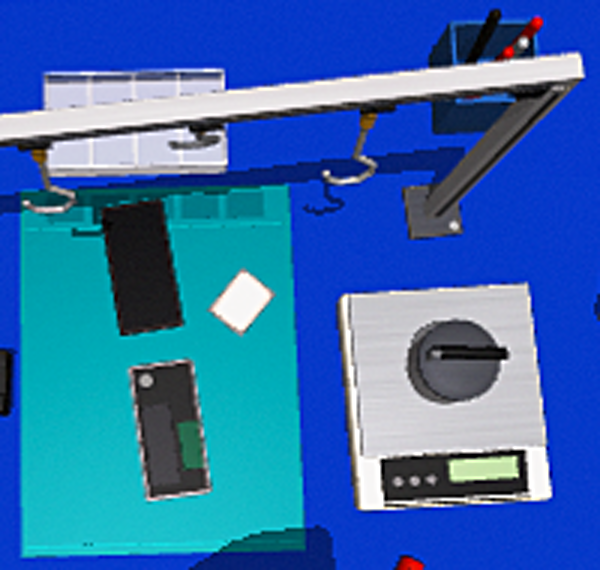

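View pics/scene0a.png

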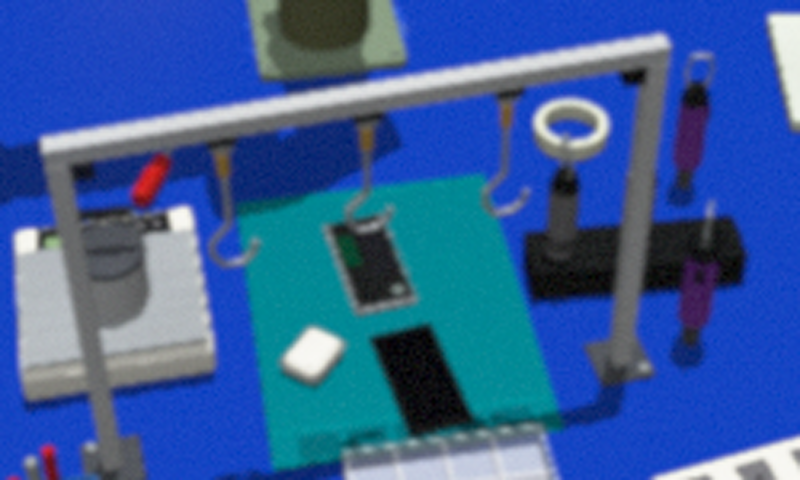

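```bash
python3 - <<'E'
from h import *
np.set_printoptions(precision=1,suppress=True)
d=np.load('pics/top0.npy');P=cloud('top',d)
img=cv2.imread('pics/top0.png')
def fitrect(mask,name):
    q=P[mask][:,:2].astype(np.float32)
    r=cv2.minAreaRect(q); print(name,len(q),r, 'z',np.median(P[mask][:,2]), 'cen',q.mean(0))
Z=P[:,:,2];u=np.arange(640)[None,:]*np.ones((400,1));v=np.arange(400)[:,None]*np.ones((1,640))
def box(a,b,c,e):return (u>=a)&(u<=c)&(v>=b)&(v<=e)
fitrect(box(205,110,470,160)&(Z>415)&(Z<445)&(d>0),'bar')
fitrect(box(190,205,280,245)&(Z>40)&(Z<50),'stand')
fitrect(box(380,190,460,262)&(Z>54)&(Z<66),'pan')
fitrect(box(395,200,450,240)&(Z>66)&(Z<76),'lid?')
fitrect(box(395,200,450,240)&(Z>100),'h?')
hsv=cv2.cvtColor(img,cv2.COLOR_BGR2HSV)
m=(hsv[:,:,0]>82)&(hsv[:,:,0]<95)&(hsv[:,:,1]>120)&box(270,160,375,290)&(Z<10)
fitrect(m,'mat')
for b in [(190,205,280,245),(400,200,450,240)]:
    m=box(*b)&(Z>70); 
    print(np.histogram(Z[m],bins=range(70,230,10)))
for (a,b,c,e) in [(210,205,232,235),(245,205,270,235)]:
    m=box(a,b,c,e)&(Z>115)&(Z<165); print('drv',m.sum(),P[m].mean(0) if m.any() else None, P[m].min(0),P[m].max(0))
    m=box(a,b,c,e)&(Z>180); print('bail',m.sum(),P[m].mean(0) if m.any() else None)
for uv in [(303,189),(326,243),(350,200)]: print(uv,P[uv[1],uv[0]])
for n,b in [('phone',(310,215,345,270)),('screen',(300,165,332,212)),('bud',(338,187,362,212))]:
    if n=='bud': m=box(*b)&(Z>12)
    else: m=box(*b)&(Z>5)
    fitrect(m,n)
E
```

```text
bar 2671 ((659.882568359375, -39.834930419921875), (22.33559226989746, 558.6241455078125), 4.832091808319092) z 428.71575960216785 cen [658.1 -38.9]
stand 1121 ((508.1192626953125, 278.774658203125), (240.7755584716797, 66.2041015625), 86.43815612792969) z 44.90239283932746 cen [505.8 282.2]
pan 2617 ((489.1370849609375, -299.9103698730469), (194.77194213867188, 191.29725646972656), 2.048311233520508) z 60.35126197978591 cen [ 498.  -296.1]
lid? 29 ((506.86480712890625, -314.73040771484375), (105.13732147216797, 131.36639404296875), 9.390775680541992) z 68.31122935540897 cen [ 495.5 -283. ]
h? 628 ((441.683837890625, -167.26239013671875), (77.42626190185547, 359.91644287109375), 25.488231658935547) z 131.03938960344306 cen [ 498.8 -287. ]
mat 8837 ((518.3802490234375, -1.5888214111328125), (298.7359924316406, 399.7539978027344), 89.91712951660156) z 2.234950854316953 cen [505.1   0.3]
(array([ 22,  15,  16,  13,  17,  19,  27,  48, 108,  33,   4,   9,   6,
        24,   0]), array([ 70,  80,  90, 100, 110, 120, 130, 140, 150, 160, 170, 180, 190,
       200, 210, 220]))
(array([ 14,  
[... 209 characters left out ...]
260.9 116.4] [522.1 289.1 164.8]
bail 26 [491.2 245.7 316.1]
drv 112 [500.8 188.5 148.5] [485.8 176.8 115. ] [520.  208.4 163.1]
bail 20 [478.  154.9 403. ]
(303, 189) [628.2  60.5  -0. ]
(326, 243) [447.5 -10.9  11.1]
(350, 200) [583.4 -92.1  23.1]
phone 1124 ((450.37225341796875, -15.812908172607422), (113.56489562988281, 176.4626007080078), 88.6142349243164) z 10.786052202863534 cen [448.4 -12.4]
screen 920 ((542.8929443359375, 18.305038452148438), (106.54498291015625, 329.5504455566406), 89.08460998535156) z 8.4541243326431 cen [626.7  14.9]
bud 269 ((501.7860412597656, -43.429542541503906), (52.77644348144531, 258.46868896484375), 58.47085952758789) z 22.62460576122497 cen [578.4 -91.1]
```

```bash
cat >> h.py <<'E'
GY=np.radians(4.83);G=np.array([659.9,-39.8])
SY=np.radians(-3.56);S=np.array([508.1,278.8])
def rz(a):return np.array([[np.cos(a),-np.sin(a)],[np.sin(a),np.cos(a)]])
def gw(x,y,z): return np.r_[G+rz(GY)@np.array([x,y]),z]
def sw(x,y,z): return np.r_[S+rz(SY)@np.array([x,y]),z]
def ori(a,th,s=1):
    "az a, down angle th (deg); s=1: tool y=+left (camera below)"
    th=np.radians(th)
    z=np.array([np.cos(th)*np.cos(a),np.cos(th)*np.sin(a),-np.sin(th)])
    y=s*np.array([-np.sin(a),np.cos(a),0]); return np.c_[np.cross(y,z),y,z]
E
python3 - <<'E'
from h import *
np.set_printoptions(precision=2,suppress=True)
for n in ['top','scene']:
    R,t=ext(optics.camera_params(n));print(n,-R.T@t)
for i in range(3):
  for th in (20,30,45):
   for s in (1,-1):
    R=ori(GY,th,s); p=gw(-3,[-130,0,130][i],300)-25*R[:,2]
    print(i,th,s,ctrl.solve_ik(p,R))
print('grip')
for y in (0,-85):
  for s in (1,-1):
   R=ori(SY,45,s);print(ctrl.solve_ik(sw(0,y,92)-6*R[:,2],R))
for i in range(3):
  R=ori(GY,45,1);print(ctrl.solve_ik(gw(0,[-130,0,130][i],180)-6*R[:,2],R))
E
```

```text
top [ 377.83    1.66 1220.46]
scene [1777.58 -193.18 1333.86]
0 20 1 [-0.69  0.05  2.04  1.63  0.72  2.75]
0 20 -1 [-0.69  0.05  2.04  1.63  0.72 -0.39]
0 30 1 None
0 30 -1 [-0.65  0.01  1.95  1.22  0.67  0.01]
0 45 1 [-0.58  0.03  1.79  0.67  0.78 -2.59]
0 45 -1 [-0.58  0.03  1.79  0.67  0.78  0.55]
1 20 1 [-0.42 -0.07  2.16  1.81  0.48  2.69]
1 20 -1 [-0.42 -0.07  2.16  1.81  0.48 -0.45]
1 30 1 None
1 30 -1 [-0.39 -0.1   2.06  1.17  0.44  0.19]
1 45 1 [-0.33 -0.07  1.89  0.5   0.64 -2.28]
1 45 -1 [-0.33 -0.07  1.89  0.5   0.64  0.86]
2 20 1 [-0.06 -0.1   2.18  2.43  0.21  2.22]
2 20 -1 [-0.06 -0.1   2.18  2.43  0.21 -0.92]
2 30 1 [-0.05 -0.13  2.09  0.71  0.18 -2.34]
2 30 -1 [-0.05 -0.13  2.09  0.71  0.18  0.8 ]
2 45 1 [-0.04 -0.09  1.91  0.16  0.55 -1.8 ]
2 45 -1 [-0.04 -0.09  1.91  0.16  0.55  1.34]
grip
None
None
None
None
None
[-0.32  0.15  1.97  0.82  0.39 -2.64]
[-0.03  0.14  1.99  0.34  0.25 -1.99]
```

```bash
python3 - <<'E'
from h import *
def ok(p,a,th,s,off=6):
    R=ori(np.radians(a),th,s);return ctrl.solve_ik(p-off*R[:,2],R) is not None
for nm,p in [('st0',sw(0,0,92)),('st0up',sw(0,0,140)),('st-85',sw(0,-85,92)),('st-85up',sw(0,-85,140)),('h0',gw(0,-130,151)),('h0y+',gw(0,-85,180)),('h1',gw(0,0,151)),('h1y+',gw(0,45,180)),('h2',gw(0,130,151)),('h2y+',gw(0,175,180)),]:
  for s in (1,-1):
    print(nm,s)
    for th in (30,45,55,65):
      print('   th',th,[a for a in range(-50,71,5) if ok(p,a,th,s)])
E
```

```text
st0 1
   th 30 [-50, 0, 5, 10, 15, 20, 25, 30, 35, 40, 45, 50, 55, 60, 65, 70]
   th 45 [-50, -45, -40, -35, -30, -25, 25, 55, 60, 65, 70]
   th 55 [-50, -45, -40, -35, -30, -25, -20, -15, -10, -5, 0, 5, 10, 15, 20, 25, 30, 35, 40, 45]
   th 65 [-50, -45, -40, -35, -30, -25, -20, -15, -10, -5, 0, 5, 10, 15, 20, 25, 30, 35, 40, 45, 50, 55, 60]
st0 -1
   th 30 [-50, 0, 5, 10, 15, 20, 25, 30, 35, 40, 45, 50, 55, 60, 65, 70]
   th 45 [-50, -45, -40, -35, -30, -25, 25, 30, 35, 40, 45, 50, 55, 60, 65, 70]
   th 55 [-50, -5, 0, 5, 10, 15, 20, 25, 30, 35, 40, 45, 50, 55, 60, 65, 70]
   th 65 [-20, -15, -10, -5, 0, 5, 10, 15, 20, 25, 30, 35, 40, 45, 50, 55, 60, 65, 70]
st0up 1
   th 30 [-50, 5, 10, 15, 20, 25, 30, 35, 40, 45, 50, 55, 60, 65, 70]
   th 45 [-50, -45, -40, -35, -30, -25, -20, -15, -10, 5, 10, 15, 20, 25, 30]
   th 55 [-50, -45, -40, -35, -30, -25, -20, -15, -10, -5, 0, 5, 10, 15, 20, 25, 30, 35, 40, 45, 50]
   th 65 [-50, -45, -40, -35, -30, -25, -20, -15, -10, -5, 0, 5, 10, 15, 20, 25, 30, 35, 40, 45, 50, 55, 60, 65]
st0up -1
   th 30 [-50, 5, 10, 15, 20, 25, 30, 35, 40, 45, 50
[... 5505 characters left out ...]
5, 10, 15, 20, 25, 30, 35, 40, 45, 50, 55, 60, 65, 70]
   th 45 [-50, -45, -40, -35, -30, -25, -20, -15, -10, -5, 0, 5, 10, 15, 20, 25]
   th 55 [-50, -45, -40, -35, -30, -25, -20, -15, -10, -5, 0, 5, 10, 15, 20, 25, 30, 35, 40]
   th 65 [-50, -45, -40, -35, -30, -25, -20, -15, -10, -5, 0, 5, 10, 15, 20, 25, 30, 35, 40, 45, 50]
h2y+ -1
   th 30 [-5, 0, 5, 10, 15, 20, 25, 30, 35, 40, 45, 50, 55, 60, 65, 70]
   th 45 [-15, -10, -5, 0, 5, 10, 15, 20, 25, 30, 35, 40, 45, 50, 55, 60, 65, 70]
   th 55 [-30, -25, -20, -15, -10, -5, 0, 5, 10, 15, 20, 25, 30, 35, 40, 45, 50, 55, 60, 65, 70]
   th 65 [-45, -40, -35, -30, -25, -20, -15, -10, -5, 0, 5, 10, 15, 20, 25, 30, 35, 40, 45, 50, 55, 60, 65, 70]
```

```bash
python3 - <<'E'
from h import *
np.set_printoptions(precision=0,suppress=True)
P=cloud('top',np.load('pics/top0.npy'))
for uv in [(226,303),(251,303),(238,290),(238,318),(238,303),(404,292),(397,318),(218,187),(192,268),(115,320),(120,200)]: print(uv,P[uv[1],uv[0]])
E
```

```text
(226, 303) [270. 303.  25.]
(251, 303) [268. 226.  23.]
(238, 290) [308. 266.  26.]
(238, 318) [224. 266.  23.]
(238, 303) [267. 270.   5.]
(404, 292) [ 290. -249.   23.]
(397, 318) [ 209. -227.   -1.]
(218, 187) [611. 303. 142.]
(192, 268) [379. 362. 169.]
(115, 320) [228. 644.  20.]
(120, 200) [578. 582. 151.]
```

```bash
python3 - <<'E'
from h import *
np.set_printoptions(precision=2,suppress=True)
for x in (-200,-150,-100,-60,-3):
 for th in (20,25,30,35,40,45):
  r=[]
  for y in (-130,0,130):
    R=ori(GY,th,1);r.append(ctrl.solve_ik(gw(x,y,295)-25*R[:,2],R))
  print(x,th,*r)
E
```

```text
-200 20 [-1.2  -0.31  2.36  1.37  1.16  2.76] None None
-200 25 None None None
-200 30 None None None
-200 35 None [-0.78 -0.67  2.38  0.9   0.92 -2.82] [-0.19 -0.75  2.41  0.42  0.58 -2.09]
-200 40 None [-0.72 -0.63  2.32  0.76  0.92 -2.68] [-0.17 -0.7   2.35  0.31  0.66 -1.98]
-200 45 None [-0.66 -0.59  2.26  0.63  0.94 -2.55] [-0.14 -0.65  2.29  0.24  0.75 -1.91]
-150 20 [-1.03 -0.22  2.29  1.45  1.01  2.75] None None
-150 25 None None [-0.16 -0.57  2.44  0.98  0.27 -2.64]
-150 30 None None [-0.14 -0.57  2.39  0.61  0.35 -2.27]
-150 35 None [-0.62 -0.49  2.3   0.91  0.74 -2.78] [-0.13 -0.55  2.33  0.41  0.45 -2.07]
-150 40 None [-0.58 -0.47  2.24  0.74  0.77 -2.62] [-0.12 -0.52  2.26  0.29  0.55 -1.95]
-150 45 [-0.83 -0.26  2.06  0.76  0.95 -2.82] [-0.54 -0.44  2.18  0.6   0.82 -2.48] [-0.1  -0.48  2.2   0.22  0.66 -1.88]
-100 20 [-0.89 -0.12  2.22  1.53  0.89  2.74] [-0.59 -0.31  2.36  1.63  0.63  2.81] [-0.12 -0.36  2.39  2.05  0.22  2.58]
-100 25 None None None
-100 30 None None [-0.1  -0.39  2.29  0.68  0.26 -2.33]
-100 35 None [-0.51 -0.34  2.21  0.92  0.62 -2.76] [-0.09 -0.3
[... 554 characters left out ...]
  0.71  0.6  -2.52] [-0.06 -0.25  2.09  0.27  0.44 -1.91]
-60 45 [-0.66 -0.08  1.9   0.72  0.82 -2.68] [-0.39 -0.2   2.01  0.54  0.68 -2.36] [-0.06 -0.23  2.03  0.19  0.56 -1.83]
-3 20 [-0.69  0.06  2.04  1.64  0.72  2.73] [-0.42 -0.06  2.16  1.84  0.49  2.66] [-0.06 -0.09  2.18  2.47  0.22  2.18]
-3 25 None None None
-3 30 None None [-0.05 -0.12  2.09  0.76  0.17 -2.39]
-3 35 None [-0.37 -0.09  2.01  0.9   0.48 -2.68] [-0.05 -0.12  2.04  0.39  0.29 -2.02]
-3 40 [-0.6   0.02  1.85  0.84  0.71 -2.76] [-0.35 -0.08  1.96  0.67  0.55 -2.46] [-0.04 -0.11  1.98  0.24  0.41 -1.88]
-3 45 [-0.58  0.04  1.79  0.68  0.77 -2.6 ] [-0.33 -0.06  1.89  0.5   0.63 -2.29] [-0.04 -0.09  1.91  0.17  0.54 -1.8 ]
```

```bash
cat >> h.py <<'E'
def hookpose(i,back,z=308,th=40,s=1):
    p=gw(0,[-130,0,130][i],z); a=np.arctan2(p[1],p[0])
    R=ori(a,th,s); d=np.array([np.cos(GY),np.sin(GY),0]) 
    return p-25*R[:,2]-back*d, R
E
python3 - <<'E'
from h import *
np.set_printoptions(precision=2,suppress=True)
for i in range(3):
  for b in (170,60,0): print(i,b,ctrl.solve_ik(*hookpose(i,b)))
ctrl.gripper_to(0)
print(ctrl.tcp_to_tips)
ctrl.move_ptp(*hookpose(0,150))
print(sensors.read_state()['t'],sensors.read_state()['q'])
for k in range(8):
    snap('wrist',f'w1_{k}')
    ctrl.hold(0.03)
snap('scene','s1')
E
python3 -c "
import cv2,numpy as np
cv2.imwrite('pics/w1m.png',np.vstack([np.hstack([cv2.imread(f'pics/w1_{k+2*j}.png')[:,:,:] for k in (0,1)]) for j in (0,1)])[::2,::2])"
```

```text
0 170 [-0.73 -0.44  2.19  0.61  0.67 -2.4 ]
0 60 [-0.52 -0.16  2.    0.44  0.5  -2.14]
0 0 [-0.44 -0.03  1.88  0.34  0.45 -2.  ]
1 170 [-0.51 -0.58  2.27  0.54  0.7  -2.3 ]
1 60 [-0.33 -0.25  2.07  0.43  0.51 -2.12]
1 0 [-0.27 -0.1   1.94  0.36  0.46 -2.03]
2 170 [-0.19 -0.61  2.28  0.41  0.66 -2.11]
2 60 [-0.1  -0.27  2.08  0.38  0.5  -2.06]
2 0 [-0.07 -0.12  1.96  0.36  0.47 -2.03]
25.0
2.825 [-0.69 -0.38  2.16  0.59  0.63 -2.36]
```

View pics/w1m.png

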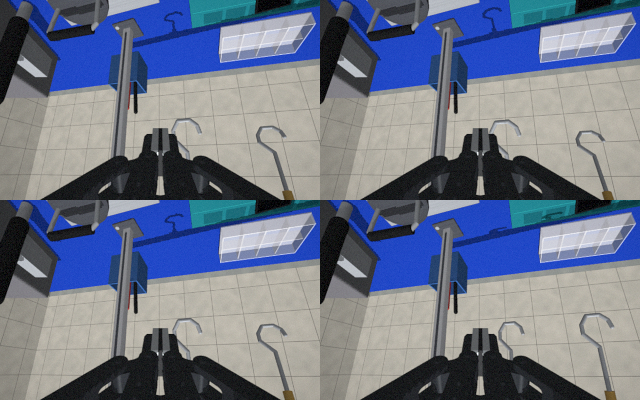

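View pics/s1.png

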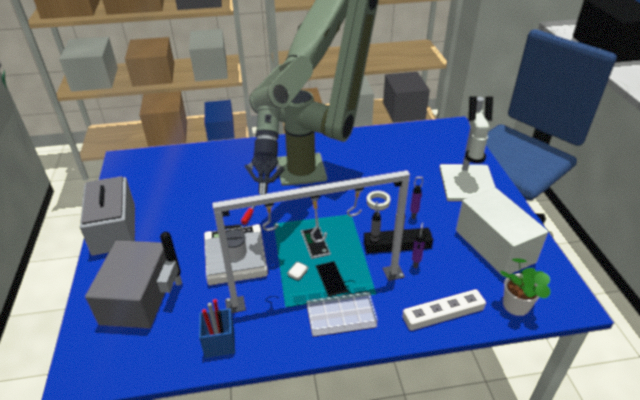

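```bash
cat >> h.py <<'E'
def gframe(X):
    X=np.asarray(X);q=X.copy();q[...,:2]=(X[...,:2]-G)@rz(GY);return q
def hookpts(d,st,name='wrist',i=None):
    P=gframe(cloud(name,d,st)).reshape(-1,3);P=P[(d.reshape(-1)>0)]
    y0=[-130,0,130][i]
    return P[(abs(P[:,1]-y0)<40)&(P[:,2]>245)&(P[:,2]<392)&(abs(P[:,0])<80)]-[0,y0,0]
def hookang(d,st,i,name='wrist'):
    q=hookpts(d,st,name,i); 
    q=q[(q[:,2]<390)]
    if len(q)<15:return None
    return np.round(np.median(np.arctan2(-q[:,0],397-q[:,2])[q[:,2]<330]),3),len(q),np.round(np.median(q,0),1)
E
python3 - <<'E'
from h import *
for k in range(8):
    f=np.load(f'pics/w1_{k}.npz');st=dict(eef_pos=f['pos'],eef_rot=f['rot'])
    print([hookang(f['d'],st,i) for i in range(2)])
for i in (0,1):
    q=hookpts(f['d'],st,i=i);b=np.round(q[np.argsort(q[:,2])][::max(1,len(q)//14)],0);print(b.tolist())
E
```

```text
[(np.float64(0.354), 1045, array([-43.6,  -1.2, 278.5])), (np.float64(-0.355), 1999, array([ 29. ,  -1.6, 319.4]))]
[(np.float64(0.459), 1001, array([-57.2,   0. , 281.2])), (np.float64(-0.458), 1843, array([ 36.8,  -1.5, 323.6]))]
[(np.float64(0.304), 1061, array([-37.4,  -1.7, 277.7])), (np.float64(-0.307), 2059, array([ 25.4,  -1.7, 317.2]))]
[(np.float64(-0.024), 934, array([  2.8,  -2.9, 276.4])), (np.float64(0.02), 2509, array([ -2. ,  -1.7, 307.5]))]
[(np.float64(-0.337), 671, array([ 40.9,  -4.7, 280.1])), (np.float64(0.335), 2950, array([-32.4,  -1.9, 304. ]))]
[(np.float64(-0.459), 564, array([ 55.8,  -5.6, 283.8])), (np.float64(0.458), 3093, array([-45.5,  -1.9, 304.6]))]
[(np.float64(-0.326), 693, array([ 39.6,  -4.5, 280.4])), (np.float64(0.322), 2933, array([-31.1,  -1.9, 303.4]))]
[(np.float64(-0.009), 957, array([  1. ,  -2.7, 276.4])), (np.float64(0.004), 2481, array([ -0.5,  -1.7, 307.8]))]
[[3.0, 9.0, 255.0], [0.0, -7.0, 258.0], [0.0, 6.0, 260.0], [2.0, 9.0, 261.0], [0.0, -10.0, 265.0], [-0.0, -14.0, 268.0], [1.0, -20.0, 272.0], [1.0, 23.0, 276.0], [1.0, -16.0, 280.0], [2.0, -13.0, 288.0], [3.0, -7.0, 294.0], [2.0, -8.0, 300.0], [2.0, -3.0, 306.0], [3.0, 2.0, 313.0], [2.0, 2.0, 320.0]]
[[1.0, 8.0, 255.0], [1.0, -13.0, 260.0], [-1.0, -13.0, 263.0], [1.0, -14.0, 269.0], [0.0, -17.0, 276.0], [-1.0, -16.0, 287.0], [-2.0, -8.0, 298.0], [0.0, 0.0, 308.0], [1.0, 2.0, 320.0], [0.0, -4.0, 333.0], [-1.0, -1.0, 344.0], [-0.0, -1.0, 355.0], [-3.0, 2.0, 364.0], [-2.0, 2.0, 369.0], [-0.0, -6.0, 374.0]]
```

```bash
python3 - <<'E'
from h import *
i=0
p,R=hookpose(i,8); ctrl.move_l(p,R,vel=150)
t0=None
for k in range(14):
    st=sensors.read_state();_,d=optics.grab_frame('wrist')
    print(round(st['t'],2),hookang(d,st,i),hookang(d,st,1)[0]); ctrl.hold(0.12)
snap('wrist','w2')
E
```

```text
4.64 (np.float64(0.338), 24350, array([-56.7,   9.1, 338.5])) 0.403
4.81 (np.float64(0.338), 24047, array([-57. ,   9.1, 339. ])) -0.166
4.97 (np.float64(0.326), 24384, array([-56.7,   9. , 339.2])) -0.419
5.14 (np.float64(0.322), 24499, array([-56.6,   9. , 339.1])) 0.138
5.31 (np.float64(0.33), 24407, array([-56.6,   9.1, 339. ])) 0.412
5.47 (np.float64(0.323), 24650, array([-56.4,   9. , 339. ])) -0.118
5.64 (np.float64(0.327), 24585, array([-56.5,   9.1, 339. ])) -0.429
5.81 (np.float64(0.327), 24425, array([-56.6,   9.1, 339. ])) 0.089
5.97 (np.float64(0.321), 24667, array([-56.4,   9. , 339. ])) 0.417
6.14 (np.float64(0.323), 24556, array([-56.5,   9. , 339. ])) -0.069
6.31 (np.float64(0.328), 24445, array([-56.6,   9.1, 339. ])) -0.433
6.47 (np.float64(0.323), 24636, array([-56.4,   9. , 339. ])) 0.041
6.64 (np.float64(0.323), 24622, array([-56.4,   8.9, 339. ])) 0.418
6.81 (np.float64(0.326), 24481, array([-56.5,   9. , 339. ])) -0.021
```

View pics/w2.png

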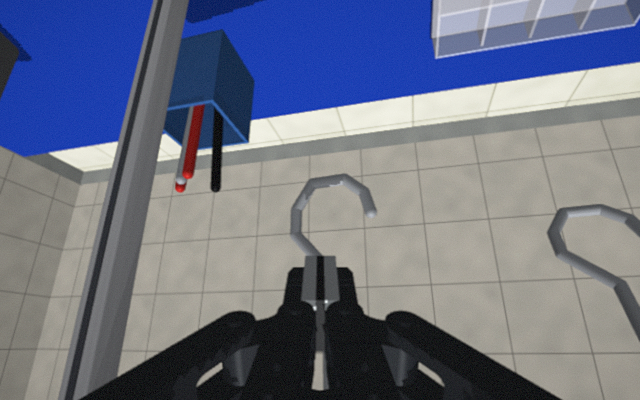

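```bash
cat >> h.py <<'E'
def bowlang(d,st,i):
    q=hookpts(d,st,i=i); q=q[q[:,2]<283]
    return (round(float(np.median(np.arctan2(-q[:,0],397-q[:,2]))),3),len(q)) if len(q)>10 else None
def watch(i,n,dt=0.12):
    for k in range(n):
        st=sensors.read_state();_,d=optics.grab_frame('wrist')
        print(round(st['t'],2),bowlang(d,st,i)); ctrl.hold(dt)
E
python3 - <<'E'
from h import *
i=0
watch(i,8)
p,R=hookpose(i,20);ctrl.move_l(p,R,vel=12)
watch(i,2)
p,R=hookpose(i,80);ctrl.move_l(p,R,vel=100)
watch(i,6)
E
```

```text
7.03 (0.006, 1515)
7.19 (0.004, 1518)
7.36 (-0.028, 1448)
7.53 (-0.009, 1487)
7.69 (0.018, 1534)
7.86 (-0.016, 1470)
8.03 (-0.023, 1454)
8.19 (0.011, 1528)
9.51 (0.018, 1386)
9.68 (0.009, 1371)
10.59 (-0.025, 837)
10.76 (0.002, 870)
10.93 (0.02, 884)
11.09 (-0.007, 843)
11.26 (-0.025, 829)
11.43 (0.002, 861)
```

```bash
python3 - <<'E'
from h import *
for i in (1,2):
    ctrl.move_ptp(*hookpose(i,130))
    p,R=hookpose(i,8);ctrl.move_l(p,R,vel=150)
    ctrl.hold(3.0)
    watch(i,4)
    p,R=hookpose(i,20);ctrl.move_l(p,R,vel=12)
    p,R=hookpose(i,80);ctrl.move_l(p,R,vel=100)
    watch(i,5)
E
```

```text
16.17 (-0.02, 1473)
16.33 (0.021, 1565)
16.5 (0.001, 1515)
16.67 (-0.03, 1455)
18.73 (-0.027, 817)
18.9 (0.01, 835)
19.07 (0.024, 867)
19.23 (-0.012, 816)
19.4 (-0.026, 796)
24.14 (0.012, 1550)
24.31 (0.016, 1551)
24.48 (-0.024, 1462)
24.64 (-0.017, 1483)
26.71 (0.008, 838)
26.88 (0.026, 863)
27.04 (-0.008, 824)
27.21 (-0.027, 811)
27.38 (0.007, 833)
```

```bash
python3 - <<'E'
from h import *
for a in (5,10,15,20,25):
  for th in (30,35,40,45):
    R=ori(np.radians(a),th,1)
    p=sw(0,-42,200)-6*R[:,2]-180*np.array([np.cos(np.radians(a)),np.sin(np.radians(a)),0])
    print(a,th,ctrl.solve_ik(p,R) is not None,end=' ')
a=np.radians(15);R=ori(a,45,1);p=sw(0,-42,220)-6*R[:,2]-150*np.array([np.cos(a),np.sin(a),0])
ctrl.move_ptp(p,R);ctrl.gripper_to(60)
print(sensors.read_state()['t'],sensors.read_state()['q'])
snap('wrist','w3')
E
```

```text
5 30 False 5 35 False 5 40 False 5 45 True 10 30 False 10 35 False 10 40 False 10 45 False 15 30 False 15 35 False 15 40 False 15 45 False 20 30 False 20 35 False 20 40 False 20 45 False 25 30 False 25 35 False 25 40 False 25 45 False 29.1167 [ 0.32273527 -0.60863886  2.45390598 -0.08806405  0.51363161 -1.45071768]
```

View pics/w3.png

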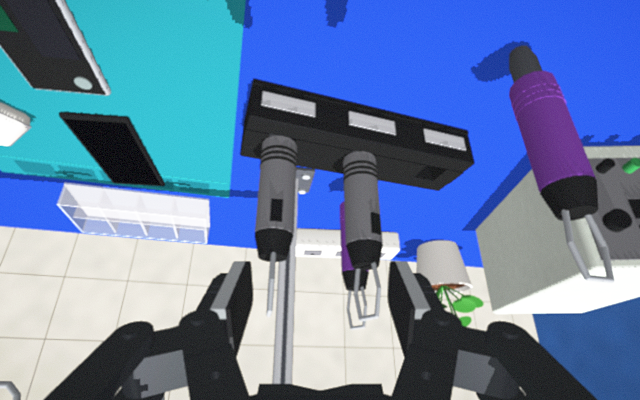

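```bash
cat >> h.py <<'E'
def drv(d,st,c,r=30):
    P=cloud('wrist',d,st).reshape(-1,3);P=P[d.reshape(-1)>0]
    P=P[np.hypot(*(P[:,:2]-c).T)<r]
    return P
def fitcirc(q,r):
    from scipy.optimize import least_squares
    return least_squares(lambda c:np.hypot(q[:,0]-c[0],q[:,1]-c[1])-r,q.mean(0)+[10,0],loss='soft_l1').x
E
python3 - <<'E'
from h import *
np.set_printoptions(precision=1,suppress=True)
f=np.load('pics/w3.npz');st=dict(eef_pos=f['pos'],eef_rot=f['rot'])
for y in (0,-85):
    c=sw(0,y,0)[:2];P=drv(f['d'],st,c,32)
    print('pocket',c)
    for z0 in (60,80,100,120):
        q=P[(P[:,2]>z0)&(P[:,2]<z0+15)][:,:2];print(z0,len(q),fitcirc(q,17) if len(q)>20 else '')
    b=P[(P[:,2]>165)&(P[:,2]<215)]
    print('bail',len(b),b.min(0),b.max(0))
    for z0 in range(160,210,6):
        q=b[(b[:,2]>z0)&(b[:,2]<z0+6)]
        if len(q)>5:print(z0,len(q),q.mean(0),q.min(0),q.max(0))
    q=b[:,:2]-b[:,:2].mean(0);u,s,vt=np.linalg.svd(q,full_matrices=False);print('dir',vt[0],np.degrees(np.arctan2(vt[0,1],vt[0,0])),s/np.sqrt(len(q)))
E
```

```text
pocket [508.1 278.8]
60 461 [509.2 278.6]
80 468 [509.6 278.7]
100 496 [509.5 278.8]
120 560 [508.8 279.4]
bail 510 [492.2 271.4 165.5] [525.2 285.4 206.1]
160 11 [505.2 278.9 165.7] [495.9 272.7 165.5] [519.2 283.6 166. ]
166 58 [508.2 277.9 169.3] [493.8 272.3 166.4] [521.8 284.4 172. ]
172 63 [507.2 278.2 175. ] [492.9 271.7 172.1] [522.3 284.9 177.9]
178 66 [507.2 278.3 181.1] [492.2 271.4 178. ] [525.2 285.4 184. ]
184 67 [506.1 278.8 187. ] [492.6 271.5 184. ] [523.  285.4 189.9]
190 69 [506.8 278.5 193.1] [494.4 272.2 190.3] [521.9 284.2 196. ]
196 69 [507.1 278.3 199. ] [495.1 272.8 196.1] [521.1 284.3 202. ]
202 107 [506.8 278.2 204.2] [496.5 273.1 202. ] [519.6 283.5 206.1]
dir [ 0.9 -0.3] -20.256335137623005 [12.  1.]
pocket [502.8 194. ]
60 521 [505.5 194.4]
80 527 [505.9 194.5]
100 567 [505.9 194.6]
120 638 [505.3 194.5]
bail 340 [487.  191.2 165.1] [521.2 197.4 206. ]
160 6 [500.6 193.2 165.5] [492.6 191.6 165.1] [516.  194.8 165.9]
166 43 [496.8 193.4 169. ] [489.7 191.7 166. ] [518.1 195.  171.8]
172 45 [494.7 193.4 175. ] [488.9 191.2 172. ] [518.5 195.1 178. ]
178 51 [495.7 193.2 180.9] [487.  191.3 178.1] [521.2 195.3 183.9]
184 51 [493.8 193.3 187.1] [488.3 191.3 184. ] [518.8 195.3 190. ]
190 50 [495.1 193.3 193.1] [489.8 191.6 190.3] [518.  195.1 196. ]
196 43 [496.1 193.8 199. ] [491.1 192.3 196.1] [516.4 195.5 201.8]
202 51 [498.9 194.4 204.5] [492.6 192.5 202. ] [514.5 197.4 206. ]
dir [1. 0.] 2.162701891042595 [9.7 1.1]
```

```bash
python3 - <<'E'
from h import *
np.set_printoptions(precision=2,suppress=True)
def chk(c,phi,hy,As,ths):
  for A in As:
   for th in ths:
    a=np.radians(A);R=ori(a,th,1);ah=a+GY-np.radians(phi);Rh=ori(ah,th,1)
    pts=[(np.r_[c,92]-90*R[:,2],R),(np.r_[c,92],R),(np.r_[c,180],R),(gw(-90,hy+45,180),Rh),(gw(0,hy+45,180),Rh),(gw(0,hy,180),Rh),(gw(0,hy,151),Rh),(gw(0,hy,151)-90*Rh[:,2],Rh)]
    s=[ctrl.solve_ik(p-6*r[:,2],r) for p,r in pts]
    print(A,th,''.join('.' if x is None else 'o' for x in s), '' if any(x is None for x in s) else np.array(s)[[1,2,3,6,7],3:].round(1).tolist())
chk(np.array([505,194.3]),2.2,0,(5,10,15,20,25),(30,35,40,45))
print()
chk(np.array([508.5,278.8]),-20.3,130,(0,5,10,15,20),(30,35,40,45))
E
```

```text
5 30 .ooooooo 
5 35 .o....o. 
5 40 .oo..... 
5 45 o.oooo.o 
10 30 .ooooooo 
10 35 .o.o..o. 
10 40 .oo..... 
10 45 o.o.o... 
15 30 .ooooooo 
15 35 .ooo..o. 
15 40 .oo..... 
15 45 o.o..... 
20 30 .ooooooo 
20 35 .ooo..o. 
20 40 .oo..... 
20 45 ooo..... 
25 30 .ooooooo 
25 35 .o.ooooo 
25 40 .o...... 
25 45 ..o..... 

0 30 .o.ooooo 
0 35 ...o..o. 
0 40 ........ 
0 45 o.o.o... 
5 30 oo.ooooo 
5 35 .o.o..o. 
5 40 ........ 
5 45 o.o..... 
10 30 oooooooo [[3.7, 0.5, 1.2], [4.1, 0.3, 0.8], [1.6, 0.8, 2.6], [1.6, 0.8, 2.5], [1.4, 0.9, 2.6]]
10 35 .o.o.ooo 
10 40 .o...... 
10 45 o.o..... 
15 30 oooooooo [[3.4, 0.5, 1.4], [3.7, 0.3, 1.1], [1.5, 0.9, 2.6], [1.5, 0.9, 2.6], [1.3, 1.0, 2.6]]
15 35 oo.ooooo 
15 40 .oo..... 
15 45 o.o..... 
20 30 .ooooooo 
20 35 oo.ooooo 
20 40 .o...... 
20 45 o.o.....
```

```bash
cat > chk.py <<'E'
from h import *
np.set_printoptions(precision=2,suppress=True)
def pts_(c,phi,hy,A,th,s,bk):
    a=np.radians(A);R=ori(a,th,s);ah=a+GY-np.radians(phi);Rh=ori(ah,th,s)
    return [(np.r_[c,92]-bk*R[:,2],R),(np.r_[c,92],R),(np.r_[c,140],R),(np.r_[c,180],R),(gw(-90,hy+45,180),Rh),(gw(0,hy+45,180),Rh),(gw(0,hy,180),Rh),(gw(0,hy,151),Rh),(gw(0,hy,151)-bk*Rh[:,2],Rh)]
def chk(c,phi,hy,As,ths,s,bk=70):
  for A in As:
   for th in ths:
    q=[ctrl.solve_ik(p-6*r[:,2],r) for p,r in pts_(c,phi,hy,A,th,s,bk)]
    print(A,th,''.join('.' if x is None else 'o' for x in q), '' if any(x is None for x in q) else np.array(q)[[1,3,4,7],3:].round(1).tolist())
CA=np.array([505,194.3]);CB=np.array([508.5,278.8])
if __name__=='__main__':
    for C,ph in ((CA,2.2),(CB,-20.3)):
      for hy in (0,130):
        print(ph,hy);chk(C,ph,hy,(-5,0,5,10,15,20,25,30),(25,30,35,40,45),-1)
E
python3 chk.py
```

```text
2.2 0
-5 25 ooooooooo [[3.9, 0.8, -1.9], [4.2, 0.6, -2.3], [2.6, 0.4, -1.2], [2.6, 0.5, -1.2]]
-5 30 .oo.ooooo 
-5 35 .o..ooooo 
-5 40 ....ooooo 
-5 45 ...oooooo 
0 25 ooooooooo [[3.7, 0.7, -1.8], [4.0, 0.5, -2.2], [2.3, 0.5, -1.0], [2.4, 0.5, -1.0]]
0 30 ooooooooo [[3.8, 0.6, -1.9], [4.2, 0.4, -2.4], [2.1, 0.4, -0.7], [2.2, 0.4, -0.8]]
0 35 .oo.ooooo 
0 40 .o..ooooo 
0 45 ...oooooo 
5 25 .oooooooo 
5 30 .oooooooo 
5 35 ooo.ooooo 
5 40 .o.oooooo 
5 45 o.ooooooo 
10 25 .oooooooo 
10 30 .oooooooo 
10 35 .oo.ooooo 
10 40 .o.oooooo 
10 45 o.ooooooo 
15 25 .oooooooo 
15 30 .oooooooo 
15 35 .oooooooo 
15 40 ooooooooo [[2.8, 0.2, -1.3], [0.7, 0.1, 0.8], [1.2, 0.6, -0.1], [1.3, 0.6, -0.2]]
15 45 o.ooooooo 
20 25 .oooooooo 
20 30 .oooooooo 
20 35 .oooooooo 
20 40 ooooooooo [[2.3, 0.3, -1.0], [1.1, 0.2, 0.3], [1.2, 0.7, -0.2], [1.2, 0.7, -0.2]]
20 45 ooooooooo [[1.8, 0.2, -0.4], [0.6, 0.3, 0.8], [1.0, 0.7, 0.0], [1.0, 0.7, -0.0]]
25 25 .oooooooo 
25 30 .oooooooo 
25 35 .oooooooo 
25 40 ooooooooo [[2.1, 0.3, -0.8], [1.2, 0.3, 0.1], [1.2, 0.8, -0.2], [1.2, 0.7, -0.3]]
25 45 ooooooooo [[1.6, 0.3,
[... 4481 characters left out ...]
.5, -1.4], [2.6, 0.3, -1.1], [1.3, 1.0, -0.6], [1.3, 1.0, -0.6]]
25 35 ooooooooo [[2.8, 0.4, -1.3], [2.1, 0.1, -0.6], [1.2, 1.0, -0.5], [1.2, 1.0, -0.5]]
25 40 ooooooooo [[2.6, 0.2, -1.1], [0.9, 0.1, 0.6], [1.1, 0.9, -0.3], [1.1, 0.9, -0.3]]
25 45 ooooooooo [[1.8, 0.1, -0.3], [0.4, 0.2, 1.1], [1.0, 0.9, -0.2], [1.0, 0.9, -0.2]]
30 25 .oooooooo 
30 30 ooooooooo [[2.6, 0.5, -1.3], [2.2, 0.3, -0.8], [1.3, 1.1, -0.6], [1.3, 1.1, -0.6]]
30 35 ooooooooo [[2.5, 0.4, -1.1], [1.8, 0.2, -0.4], [1.2, 1.0, -0.5], [1.2, 1.0, -0.5]]
30 40 ooooooooo [[2.2, 0.3, -0.8], [1.1, 0.2, 0.2], [1.1, 1.0, -0.4], [1.1, 1.0, -0.4]]
30 45 ooooooooo [[1.6, 0.2, -0.2], [0.7, 0.3, 0.7], [0.9, 1.0, -0.2], [0.9, 1.0, -0.3]]
```

```bash
python3 - <<'E'
from chk import *
for C,ph,hy in ((CA,2.2,0),(CB,-20.3,130)):
    print(ph,hy);chk(C,ph,hy,(20,25,30,35,40),(30,35,40),-1,50)
    print(ph,hy);chk(C,ph-10,hy,(25,30,35,40),(35,40),-1,55)
a=np.radians(30)
for bk in (120,100,80):
  for th in (40,50,60):
    R=ori(a,th,-1);print(bk,th,ctrl.solve_ik(np.r_[CA,180]-bk*R[:,2],R))
E
```

```text
2.2 0
20 30 .oooooooo 
20 35 ooooooooo [[2.6, 0.4, -1.2], [1.8, 0.2, -0.4], [1.4, 0.7, -0.4], [1.4, 0.7, -0.4]]
20 40 ooooooooo [[2.3, 0.3, -1.0], [1.1, 0.2, 0.3], [1.2, 0.7, -0.2], [1.2, 0.7, -0.2]]
25 30 .oooooooo 
25 35 ooooooooo [[2.3, 0.5, -1.0], [1.6, 0.3, -0.3], [1.3, 0.8, -0.4], [1.4, 0.8, -0.4]]
25 40 ooooooooo [[2.1, 0.3, -0.8], [1.2, 0.3, 0.1], [1.2, 0.8, -0.2], [1.2, 0.7, -0.3]]
30 30 .oooooooo 
30 35 ooooooooo [[2.1, 0.5, -0.9], [1.5, 0.5, -0.3], [1.3, 0.9, -0.4], [1.3, 0.9, -0.4]]
30 40 ooooooooo [[1.8, 0.4, -0.7], [1.2, 0.4, 0.0], [1.1, 0.9, -0.3], [1.2, 0.8, -0.3]]
35 30 ooooooooo [[2.1, 0.7, -1.0], [1.7, 0.6, -0.6], [1.3, 1.0, -0.6], [1.3, 1.0, -0.6]]
35 35 ooooooooo [[1.9, 0.6, -0.9], [1.5, 0.6, -0.3], [1.2, 1.0, -0.5], [1.2, 0.9, -0.5]]
35 40 ooooooooo [[1.7, 0.5, -0.6], [1.2, 0.5, -0.1], [1.1, 0.9, -0.3], [1.1, 0.9, -0.3]]
40 30 ooooooooo [[1.9, 0.8, -1.0], [1.6, 0.7, -0.6], [1.3, 1.1, -0.6], [1.3, 1.1, -0.6]]
40 35 ooooooooo [[1.8, 0.7, -0.8], [1.4, 0.7, -0.4], [1.2, 1.1, -0.5], [1.2, 1.0, -0.5]]
40 40 ooooooooo [[1.6, 0.6, -0.6], [1.2, 0.6, -0.1], [1.1, 1.0, -0.
[... 2284 characters left out ...]
0, 1.3, -0.6], [1.0, 1.3, -0.5]]
35 40 ooooooooo [[1.9, 0.3, -0.7], [1.2, 0.3, 0.1], [1.0, 1.2, -0.5], [0.9, 1.2, -0.5]]
40 35 ooooooooo [[2.0, 0.5, -0.9], [1.5, 0.5, -0.3], [1.0, 1.3, -0.6], [1.0, 1.3, -0.6]]
40 40 ooooooooo [[1.8, 0.4, -0.6], [1.2, 0.4, -0.0], [0.9, 1.3, -0.5], [0.9, 1.3, -0.5]]
120 40 [-0.22 -0.54  2.39  0.84  0.77  0.36]
120 50 [-0.09 -0.45  2.24  0.52  0.83  0.71]
120 60 [ 0.02 -0.33  2.07  0.3   0.96  0.94]
100 40 [-0.17 -0.46  2.38  0.88  0.69  0.32]
100 50 [-0.06 -0.39  2.23  0.54  0.77  0.7 ]
100 60 [ 0.03 -0.29  2.08  0.31  0.9   0.94]
80 40 [-0.13 -0.38  2.37  0.93  0.62  0.28]
80 50 [-0.04 -0.33  2.23  0.55  0.71  0.68]
80 60 [ 0.04 -0.24  2.08  0.31  0.85  0.94]
```

```bash
python3 - <<'E'
from chk import *
a=np.radians(30);th=37;R=ori(a,th,-1)
g=lambda z,bk:np.r_[CA,z]-(6+bk)*R[:,2]
ctrl.move_ptp(g(180,90),R)
snap('wrist','w4')
ctrl.move_l(g(91,52),vel=150)
ctrl.move_l(g(91,0),vel=60)
print(sensors.read_state()['force'])
ctrl.gripper_to(30,40)
s=sensors.read_state();print(s['t'],s['grip_width'],s['force'],s['eef_pos'],s['q'])
snap('wrist','w5');snap('scene','s5')
E
```

```text
[ 0.05 -0.29  0.02]
32.9583 32.77148048789112 [-3.63 -0.57  4.73] [500.72 192.15  95.02] [-0.04  0.18  2.34  2.01  0.49 -0.85]
```

View pics/w5.png

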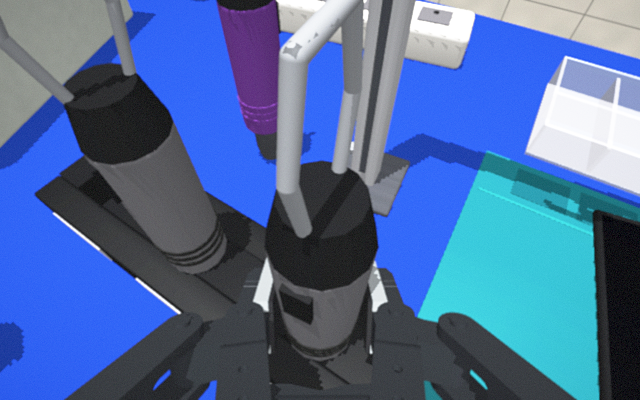

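```bash
python3 - <<'E'
from chk import *
a=np.radians(30);th=37;R=ori(a,th,-1);ah=a+GY-np.radians(2.2);Rh=ori(ah,th,-1)
ctrl.move_l(np.r_[CA,120]-6*R[:,2],vel=60)
ctrl.move_l(np.r_[CA,179]-6*R[:,2],vel=120)
ctrl.hold(.2)
st,p,d=snap('wrist','w6')
print(st['t'],st['force'],st['grip_width'])
P=drv(d,st,CA,25);b=P[(P[:,2]>240)]
print(b.min(0),b.max(0));print(b[b[:,2]>b[:,2].max()-4].mean(0))
print(sensors.read_state()['q'])
for p in (gw(-90,45,179),gw(0,45,179),gw(0,0,179),gw(0,0,150)):
    print(ctrl.solve_ik(p-6*Rh[:,2],Rh))
E
```

```text
34.5333 [ 0.36  0.24 -4.35] 32.71117465337902
[488.8  180.33 240.  ] [521.84 206.28 292.35]
[508.75 192.42 290.71]
[-0.04 -0.09  2.32  1.41  0.44 -0.19]
[-0.57  0.09  2.14  1.21  0.88 -0.37]
[-0.45  0.25  1.94  1.22  0.81 -0.29]
[-0.53  0.28  1.9   1.19  0.87 -0.3 ]
[-0.53  0.33  1.91  1.24  0.85 -0.38]
```

View pics/w6.png

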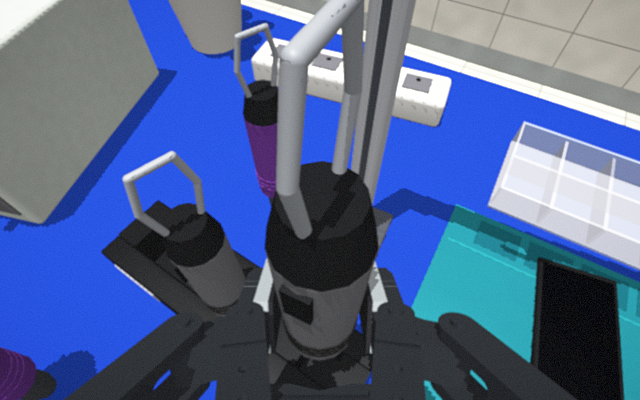

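```bash
python3 - <<'E'
from chk import *
a=np.radians(30);th=37;ah=a+GY-np.radians(2.2);Rh=ori(ah,th,-1)
f=lambda x,y,z:gw(x,y,z)-6*Rh[:,2]
ctrl.move_l(f(-90,48,179),Rh,vel=150)
snap('wrist','w7')
ctrl.move_l(f(0,48,179),vel=80)
st,p,d=snap('wrist','w8')
snap('scene','s8',(220,160,460,300),3)
print(sensors.read_state()['t'],st['force'])
E
```

```text
37.5167 [-0.46 -0.33 -3.47]
```

View pics/w8.png

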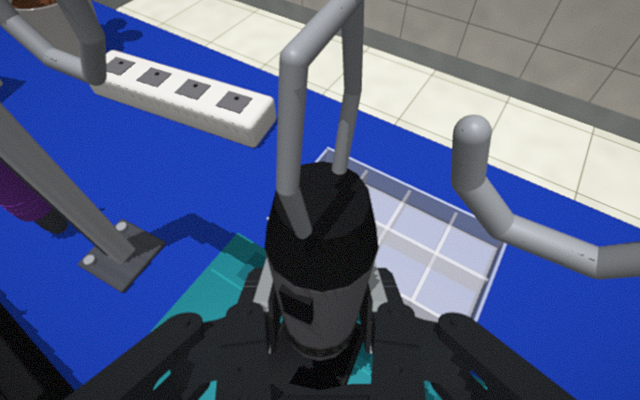

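View pics/s8.png

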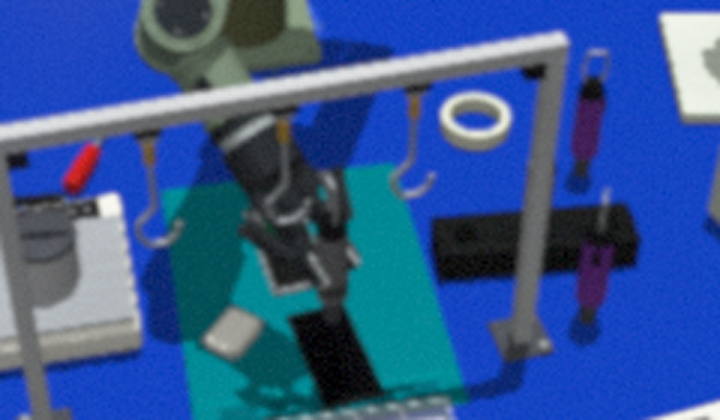

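```bash
python3 - <<'E'
from h import *
np.set_printoptions(precision=1,suppress=True)
f=np.load('pics/w8.npz');st=dict(eef_pos=f['pos'],eef_rot=f['rot'])
P=gframe(cloud('wrist',f['d'],st));
for n,uv in [('bail corner',(290,55)),('bail top mid',(325,20)),('bail top far',(352,3)),('leg',(352,110)),('leg near',(288,130)),('cap top',(320,190)),('hook tip',(472,135)),('bottom',(540,245))]:
    print(n,uv,P[uv[1],uv[0]])
print(st['eef_pos'])
E
```

```text
bail corner (290, 55) [-44.2  23.9 319. ]
bail top mid (325, 20) [-44.2  23.9 319. ]
bail top far (352, 3) [  6.8  45.4 292.2]
leg (352, 110) [ 14.8  46.9 264.6]
leg near (288, 130) [-12.6  45.9 282.2]
cap top (320, 190) [  3.1  48.9 246.7]
hook tip (472, 135) [  3.   21.5 278.8]
bottom (540, 245) [  3.4   1.3 258.7]
[651.3   5.5 182.3]
```

```bash
python3 - <<'E'
from chk import *
a=np.radians(30);th=37;ah=a+GY-np.radians(2.2);Rh=ori(ah,th,-1)
f=lambda x,y,z:gw(x,y,z)-6*Rh[:,2]
print(ctrl.move_l(f(0,1,179),vel=30,threshold=4))
st,p,d=snap('wrist','w9');snap('scene','s9',(220,160,460,300),3)
print(st['t'],st['force'],st['eef_pos'],f(0,1,179))
E
```

```text
False
39.2333 [ 0.44 -0.8  -3.97] [655.71 -41.16 182.58] [655.78 -41.39 182.61]
```

View pics/w9.png

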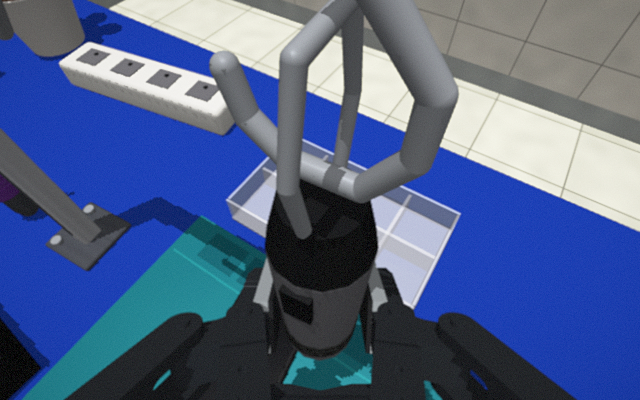

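Hook's tip (225,65) is through the loop, with the bottom (320,180) running between the bail legs. Lower.

```bash
python3 - <<'E'
from chk import *
a=np.radians(30);th=37;ah=a+GY-np.radians(2.2);Rh=ori(ah,th,-1)
f=lambda x,y,z:gw(x,y,z)-6*Rh[:,2]
ctrl.move_l(f(0,1,155),vel=40)
print(sensors.read_state()['force'])
print(ctrl.move_l(f(0,1,146),vel=8,threshold=1.5))
st,p,d=snap('wrist','w10')
print(st['t'],st['force'],st['eef_pos']-f(0,1,150),bowlang(d,st,1))
E
```

```text
[ 0.34 -0.17 -3.55]
True
40.7917 [0.69 0.02 4.1 ] [-0.07  0.15 -0.38] (-0.0, 7706)
```

View pics/w10.png

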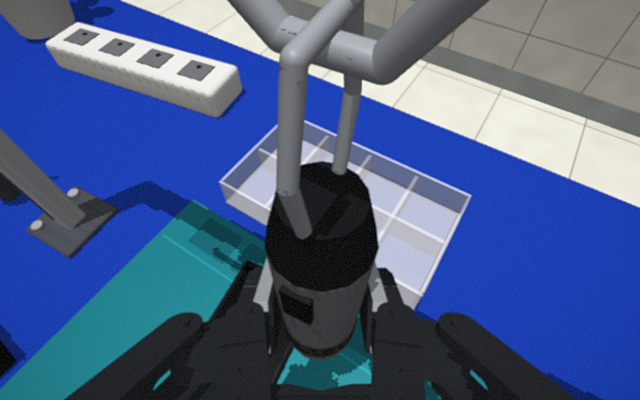

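```bash
python3 - <<'E'
from chk import *
a=np.radians(30);th=37;ah=a+GY-np.radians(2.2);Rh=ori(ah,th,-1)
f=lambda x,y,z,b=0:gw(x,y,z)-(6+b)*Rh[:,2]
ctrl.gripper_to(42);ctrl.gripper_to(60)
st=sensors.read_state();print(st['force'],st['t'])
ctrl.move_l(f(0,1,150,60),vel=60)
ctrl.move_l(f(0,1,150,130),vel=120)
np.set_printoptions(precision=1,suppress=True)
for k in range(5):
    st,p,d=snap('wrist',f'w11_{k}'); 
    P=gframe(cloud('wrist',d,st)).reshape(-1,3)
    q=P[(abs(P[:,0])<60)&(abs(P[:,1])<60)]
    print(round(st['t'],2),bowlang(d,st,1),[np.median(q[abs(q[:,2]-z)<4],0) for z in (100,170)]); ctrl.hold(.15)
E
```

```text
[ 1.15 -0.22  0.3 ] 41.4167
43.32 (-0.007, 2181) [array([nan, nan, nan]), array([ -9.4,  -9.2, 170. ])]
43.52 (-0.012, 2183) [array([nan, nan, nan]), array([ -8.2,  -8.8, 169.9])]
43.72 (-0.002, 2203) [array([nan, nan, nan]), array([-10.9,  -8.8, 169.9])]
43.92 (0.009, 2217) [array([nan, nan, nan]), array([-13.3,  -8.6, 169.8])]
44.12 (0.007, 2203) [array([nan, nan, nan]), array([-12.5,  -8.9, 169.9])]
  return _methods._mean(a, axis=axis, dtype=dtype,
  ret = um.true_divide(
```

View pics/w11_4.png

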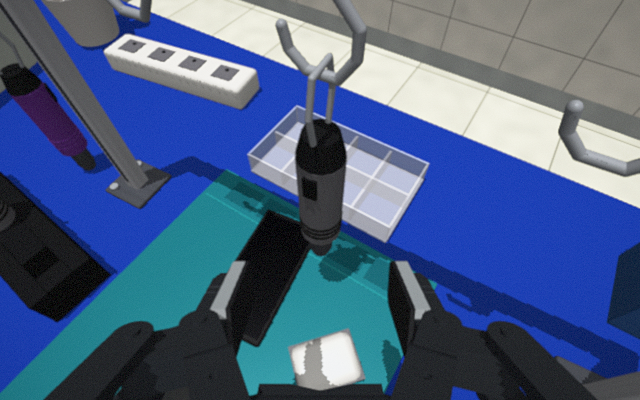

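```bash
python3 - <<'E'
from chk import *
def seq(A,th,mis,bk=52):
    a=np.radians(A);R=ori(a,th,-1);ah=a+GY-np.radians(-20.3+mis);Rh=ori(ah,th,-1)
    pts=[(np.r_[CB,200]-95*R[:,2],R),(np.r_[CB,91]-bk*R[:,2],R),(np.r_[CB,91],R),(np.r_[CB,179],R),(gw(-90,178,179),Rh),(gw(0,178,179),Rh),(gw(0,131,179),Rh),(gw(0,131,150),Rh),(gw(0,131,150)-100*Rh[:,2],Rh)]
    print(A,th,mis)
    for p,r in pts: print('  ',ctrl.solve_ik(p-6*r[:,2],r))
seq(25,33,6);seq(27,36,6)
E
```

```text
25 33 6
   [ 0.24 -0.41  2.4   0.77  0.24  0.71]
   [ 0.26  0.1   2.39  2.73  0.36 -1.27]
   [ 0.29  0.27  2.28  2.83  0.42 -1.37]
   [ 0.29  0.01  2.27  2.37  0.18 -0.89]
   [-0.34  0.11  2.17  1.34  0.88 -0.48]
   [-0.26  0.27  1.96  1.34  0.83 -0.41]
   [-0.36  0.29  1.93  1.3   0.91 -0.42]
   [-0.36  0.35  1.94  1.34  0.89 -0.5 ]
   [-0.53  0.16  2.03  1.2   1.05 -0.44]
27 36 6
   [ 0.2  -0.41  2.36  0.68  0.35  0.76]
   [ 0.24  0.07  2.36  2.42  0.29 -1.01]
   [ 0.27  0.24  2.27  2.63  0.34 -1.2 ]
   [ 0.27 -0.01  2.25  1.76  0.17 -0.31]
   [-0.33  0.1   2.13  1.24  0.89 -0.4 ]
   [-0.26  0.27  1.92  1.23  0.84 -0.32]
   [-0.35  0.29  1.9   1.2   0.92 -0.35]
   [-0.35  0.34  1.91  1.24  0.9  -0.43]
   [-0.51  0.16  1.98  1.11  1.06 -0.37]
```

```bash
python3 - <<'E'
from chk import *
a=np.radians(27);th=36;R=ori(a,th,-1)
g=lambda z,bk:np.r_[CB,z]-(6+bk)*R[:,2]
p=sensors.read_state()['eef_pos'];ctrl.move_l(np.array(p)+[-60,0,40],vel=150)
ctrl.move_ptp(g(200,89),R)
st,pp,d=snap('wrist','w12')
ctrl.move_l(g(91,52),vel=70)
ctrl.move_l(g(91,0),vel=50)
print(sensors.read_state()['force'])
ctrl.gripper_to(30,40)
s=sensors.read_state();print(s['t'],s['grip_width'],s['force'],s['eef_pos'])
snap('wrist','w13')
ctrl.move_l(g(120,0),vel=40)
ctrl.move_l(g(179,0),vel=50)
ctrl.hold(.2);st,pp,d=snap('wrist','w14');print(st['t'],st['force'],st['grip_width'])
E
```

```text
[-0.64  0.24 -0.22]
49.9167 32.971160396703716 [-1.98  0.35  3.91] [504.11 276.71  94.9 ]
52.375 [-0.76 -0.99 -3.78] 32.93235553766056
```

View pics/w14.png

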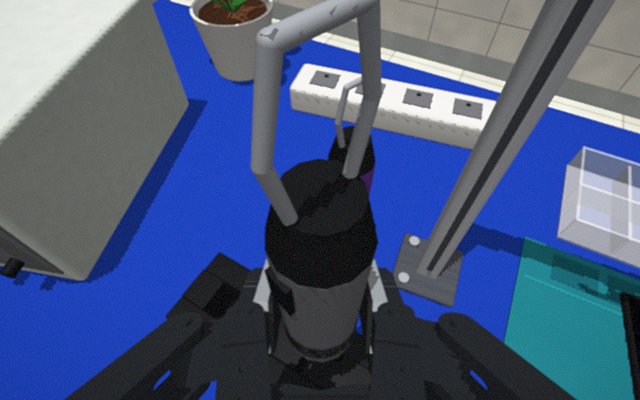

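```bash
cat > hb.py <<'E'
from chk import *
a=np.radians(27);th=36;ah=a+GY-np.radians(-20.3+6);Rh=ori(ah,th,-1)
f=lambda x,y,z,b=0:gw(x,y,z)-(6+b)*Rh[:,2]
E
python3 - <<'E'
from hb import *
ctrl.move_l(f(-90,178,179),Rh,vel=90)
ctrl.move_l(f(0,178,179),vel=80)
ctrl.hold(.2)
st,p,d=snap('wrist','w15');print(st['t'],st['force'])
E
```

```text
55.8 [ 0.75  0.   -3.59]
```

View pics/w15.png

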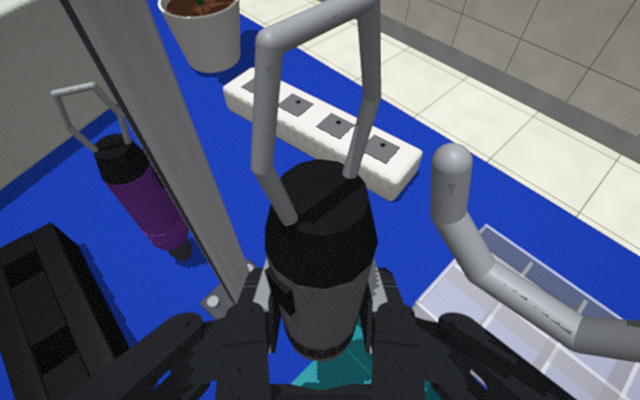

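```bash
python3 - <<'E'
from hb import *
np.set_printoptions(precision=1,suppress=True)
F=np.load('pics/w15.npz');st=dict(eef_pos=F['pos'],eef_rot=F['rot'])
P=gframe(cloud('wrist',F['d'],st))-[0,130,0]
for n,uv in [('corner',(266,40)),('top far',(365,5)),('leg',(368,70)),('leg near',(262,120)),('cap top',(320,190)),('tip',(452,175)),('bottom',(560,310))]:
    print(n,P[uv[1]-1:uv[1]+2,uv[0]-1:uv[0]+2].reshape(-1,3).mean(0))
E
```

```text
corner [-39.3  12.6 318.4]
top far [  8.1  44.9 291.6]
leg [ 12.1  45.5 277.8]
leg near [-13.1  47.8 280.6]
cap top [  1.6  48.5 247.6]
tip [ -0.9  20.2 278. ]
bottom [  1.6  -4.7 260.5]
```

```bash
python3 - <<'E'
from hb import *
print(ctrl.move_l(f(0,131,179),vel=30,threshold=4))
st,p,d=snap('wrist','w16');print(st['t'],st['force'],st['eef_pos']-f(0,131,179))
E
```

```text
False
57.5667 [-0.46 -0.37 -3.18] [-0.1   0.22 -0.03]
```

View pics/w16.png

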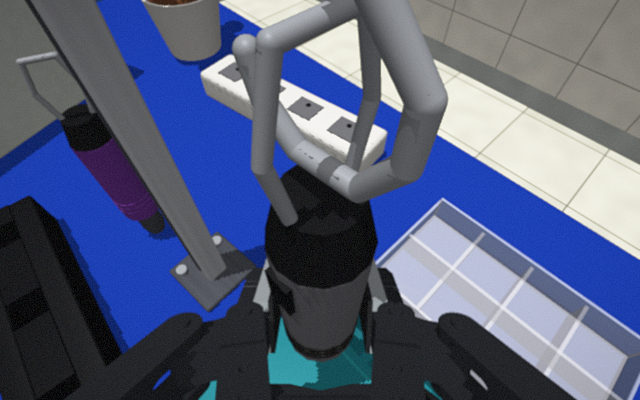

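Hook bottom (335,175) runs between the legs, and the tip (245,50) is out on the +y side. Lower and release.

```bash
python3 - <<'E'
from hb import *
ctrl.move_l(f(0,131,155),vel=40)
ctrl.hold(.2)
print(ctrl.move_l(f(0,131,146),vel=8,threshold=1.5))
st,p,d=snap('wrist','w17')
z=st['eef_pos'][2]-f(0,131,150)[2]
print(st['t'],st['force'],z,bowlang(d,st,2))
if abs(z)<2:
    ctrl.gripper_to(42);ctrl.gripper_to(60)
    print(sensors.read_state()['force'])
    ctrl.move_l(f(0,131,150,60),vel=60)
    ctrl.move_l(f(0,131,150,120),vel=120)
    for k in range(5):
        st,p,d=snap('wrist','w18');print(bowlang(d,st,2),bowlang(d,st,1));ctrl.hold(.12)
E
```

```text
True
59.2667 [-0.26  0.27  2.41] -0.33598948282192964 (0.011, 7824)
[-0.27 -0.4   0.19]
(-0.0, 2391) (0.395, 12058)
(-0.011, 2381) (0.394, 11864)
(-0.011, 2382) (0.394, 11895)
(0.0, 2392) (0.395, 11928)
(0.011, 2402) (0.396, 11950)
```

View pics/w18.png

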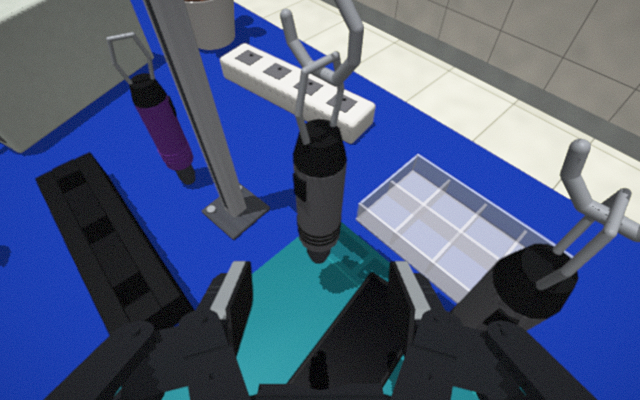

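```bash
python3 - <<'E'
from hb import *
ctrl.move_l(f(0,131,150,190),vel=150)
R=ori(np.radians(0),90,1)
print([x is None for x in (ctrl.solve_ik([380,-150,300],ori(0.,89.9,1)),ctrl.solve_ik([380,-150,300],ori(0.,89.9,-1)))])
st,p,d=snap('top','t20',(250,100,480,300),3)
st2,_,d2=snap('wrist','w20')
print(bowlang(d2,st2,1))
np.set_printoptions(precision=1,suppress=True)
P=cloud('top',d);Z=P[:,:,2]
m=np.zeros_like(Z,bool);m[185:260,375:470]=True
q=P[m&(Z>170)&(Z<195)];print(len(q),q.mean(0),q.min(0),q.max(0));v=np.linalg.svd(q[:,:2]-q[:,:2].mean(0),full_matrices=False)[2][0];print(np.degrees(np.arctan2(v[1],v[0])))
q=P[m&(Z>122)&(Z<140)];r=cv2.minEnclosingCircle(q[:,:2].astype(np.float32));print(len(q),r,np.median(q[:,2]))
E
```

```text
[False, False]
(-0.011, 2020)
74 [ 464.8 -288.3  182.4] [ 457.8 -318.8  174. ] [ 470.3 -249.1  187.1]
-97.43376514640791
208 ((464.4472351074219, -286.0805969238281), 39.974117279052734) 130.3404808362999
```

View pics/t20.png

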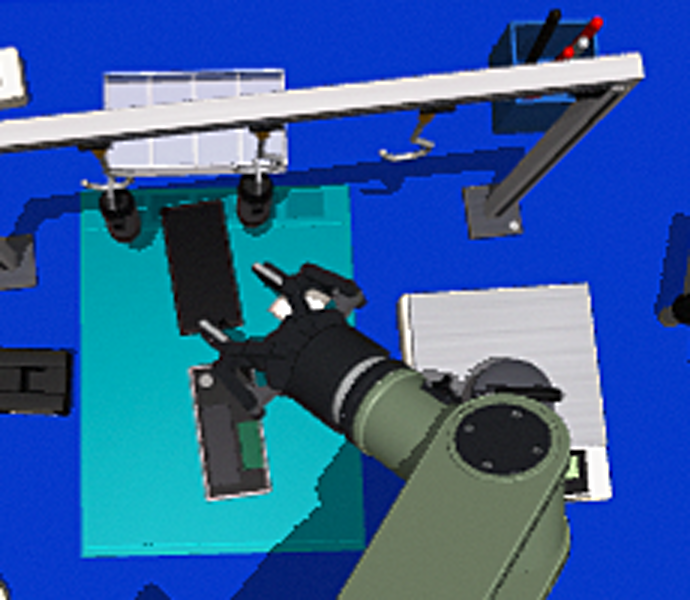

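View pics/w20.png

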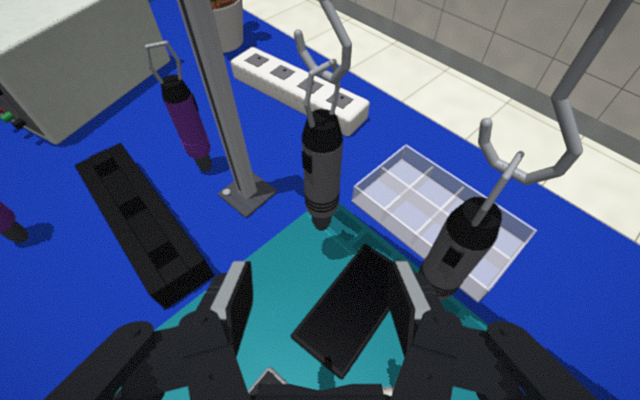

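```bash
python3 - <<'E'
from hb import *
p=np.array(sensors.read_state()['eef_pos'])
ctrl.move_l(p+[-60,-20,60],vel=150)
for s in (1,-1):
  for a in (-30,0,-60): print(s,a,ctrl.solve_ik([350,-230,330],ori(np.radians(a),89.9,s)))
print(sensors.read_state()['q'],sensors.read_state()['t'])
E
```

```text
1 -30 [-0.79 -0.19  1.79  0.    1.54 -1.84]
1 0 [-0.79 -0.19  1.79  0.    1.54 -2.36]
1 -60 [-0.79 -0.19  1.79 -0.    1.54 -1.31]
-1 -30 [-0.79 -0.19  1.79  0.    1.54  1.31]
-1 0 [-0.79 -0.19  1.79  0.    1.54  0.78]
-1 -60 [-0.79 -0.19  1.79 -0.    1.54  1.83]
[-0.82 -0.18  2.04  0.95  1.44 -0.27] 63.9833
```

```bash
cat >> h.py <<'E'
def down(ang,s=1):
    "tool down, jaw (tool y) along +-direction ang(deg)"
    c=np.radians(ang);y=s*np.array([np.cos(c),np.sin(c),0]);z=np.array([0,0,-1.]);return np.c_[np.cross(y,z),y,z]
E
python3 - <<'E'
from h import *
np.set_printoptions(precision=2,suppress=True)
for s in (1,-1):print(s,ctrl.solve_ik([464,-286,300],down(-7.4,s)),ctrl.solve_ik([430,-100,300],down(-7.4,s)))
q1=ctrl.solve_ik([400,-250,330],down(-7.4,-1));print(q1)
E
```

```text
1 [-0.71  0.11  1.56 -0.    1.47 -0.58] [-0.43 -0.12  1.79 -0.    1.47 -0.3 ]
-1 [-0.71  0.11  1.56 -0.    1.47  2.56] None
[-0.74 -0.07  1.68 -0.    1.53  2.53]
```

```bash
python3 - <<'E'
from h import *
np.set_printoptions(precision=1,suppress=True)
ctrl.move_ptp([400,-270,340],down(-7.4,1))
ctrl.gripper_to(60)
st,p,d=snap('wrist','w21');snap('top','t21',(250,100,480,300),3);st3,p3,d3=snap('top','t21b')
print(st['t'])
for nm,dd,s in (('wrist',d,st),('top',d3,None)):
    P=cloud(nm,dd,s).reshape(-1,3);P=P[dd.reshape(-1)>0]
    P=P[(P[:,0]>380)&(P[:,0]<560)&(P[:,1]>-390)&(P[:,1]<-200)]
    q=P[(P[:,2]>172)&(P[:,2]<192)];print(nm,len(q),q.mean(0),q.min(0),q.max(0));v=np.linalg.svd(q[:,:2]-q[:,:2].mean(0),full_matrices=False)[2][0];print(np.degrees(np.arctan2(v[1],v[0])))
    q=P[(P[:,2]>127)&(P[:,2]<136)];print(len(q),cv2.minEnclosingCircle(q[:,:2].astype(np.float32)))
E
```

```text
65.1667
wrist 1105 [ 464.6 -281.7  182.7] [ 458.3 -321.5  172.1] [ 472.3 -248.1  186.4]
-92.64328701588275
4177 ((465.4087219238281, -285.1487121582031), 40.00656509399414)
top 109 [ 463.6 -281.9  182.2] [ 457.6 -318.9  172.9] [ 470.3 -249.5  188.5]
-93.15661316246025
429 ((463.753173828125, -284.8865661621094), 39.49925231933594)
```

View pics/t21.png

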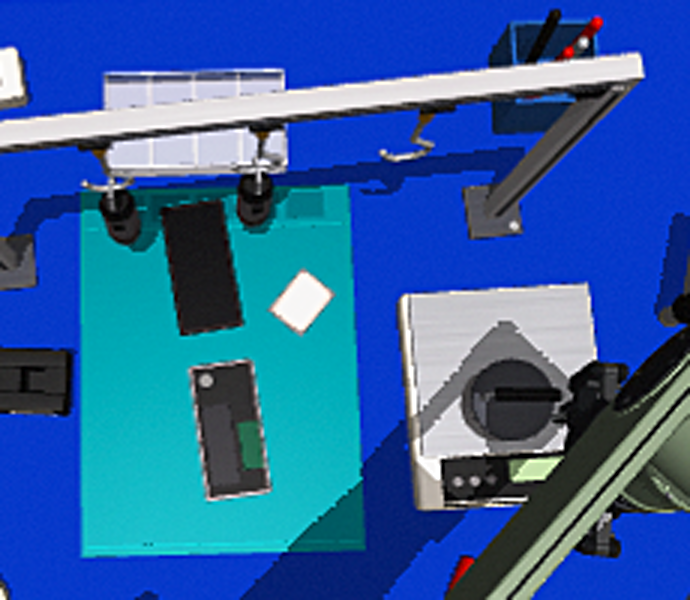

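View pics/w21.png

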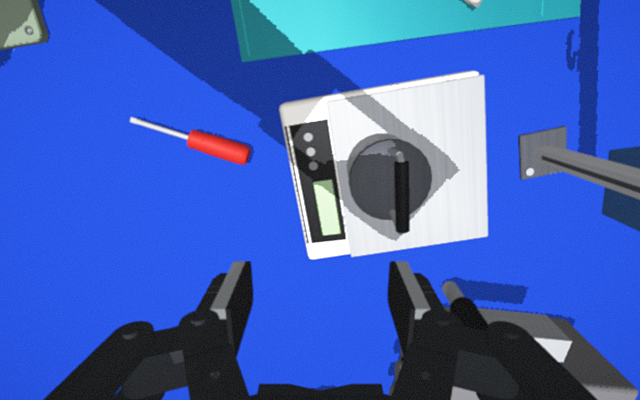

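```bash
python3 - <<'E'
from h import *
np.set_printoptions(precision=2,suppress=True)
R=down(-3,1);c=np.array([464.6,-285.1])
for q in ([c[0],c[1],184],[440,88,260],[440,88,124]): print(ctrl.solve_ik(q,R))
ctrl.move_l([*c,250],R,vel=150)
st,p,d=snap('wrist','w22')
P=cloud('wrist',d,st).reshape(-1,3);P=P[(np.hypot(*(P[:,:2]-c).T)<45)&(P[:,2]>180)&(P[:,2]<190)]
print(P.mean(0),P.min(0),P.max(0),st['t'])
print(ctrl.move_l([*c,182],vel=60,threshold=8))
ctrl.gripper_to(8,50)
s=sensors.read_state();print(s['grip_width'],s['force'])
E
```

```text
[-0.71  0.21  1.69 -0.    1.24 -0.66]
[ 0.   -0.07  1.83 -0.    1.38  0.06]
[ 0.    0.1   1.97 -0.    1.08  0.06]
[ 465.58 -283.18  183.52] [ 458.79 -315.56  180.02] [ 472.39 -254.12  186.39] 66.2083
False
10.580372533887887 [ 1.63 -0.52  0.36]
```

View pics/w22.png

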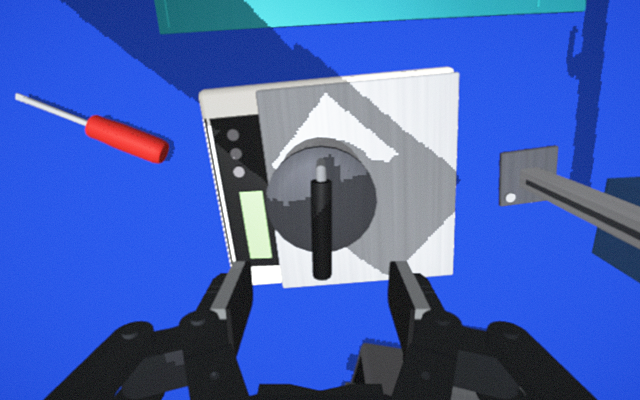

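```bash
python3 - <<'E'
from h import *
np.set_printoptions(precision=2,suppress=True)
R=down(-3,1);c=np.array([464.6,-285.1])
ctrl.move_l([*c,230],vel=80)
s=sensors.read_state();print(s['grip_width'],s['force'])
ctrl.move_l([*c,260],vel=120)
ctrl.move_l([440,88,250],R,vel=130)
ctrl.move_l([440,88,135],vel=90)
print(ctrl.move_l([440,88,119],vel=12,threshold=2.5))
s=sensors.read_state();print(s['t'],s['grip_width'],s['force'],s['eef_pos'])
ctrl.hold(.2);snap('wrist','w23')
E
```

```text
10.641452473050483 [ 0.04  1.02 -3.98]
True
74.5333 10.521515067055562 [ 1.7  -0.54  3.54] [440.33  87.94 124.14]
```

View pics/w23.png

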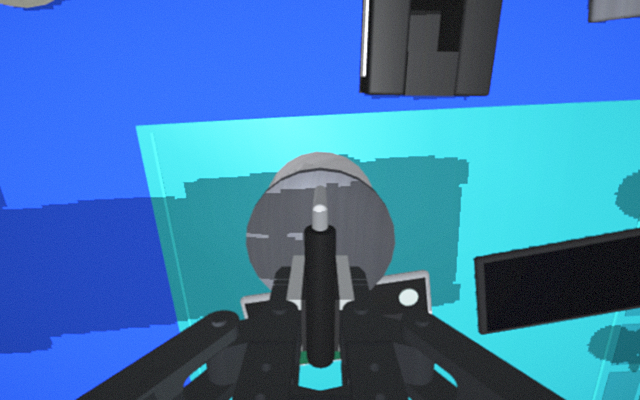

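```bash
python3 - <<'E'
from h import *
np.set_printoptions(precision=1,suppress=True)
ctrl.gripper_to(40)
ctrl.move_l([440,88,200],vel=80)
ctrl.move_l([440,88,240],vel=150)
ctrl.move_ptp([340,-170,340],down(-3,1))
st,p,d=snap('top','t24',(170,90,470,290),2.6);st1,_,_=snap('scene','s24',(200,150,450,310),3.2)
P=cloud('top',d).reshape(-1,3);P=P[np.hypot(P[:,0]-440,P[:,1]-88)<70]
q=P[(P[:,2]>68)&(P[:,2]<80)];print(len(q),cv2.minEnclosingCircle(q[:,:2].astype(np.float32)),np.median(q[:,2]),q[:,2].std())
print(st['t'])
E
```

```text
416 ((438.8615417480469, 86.74945068359375), 39.638607025146484) 72.18712407231162 2.2230704684144325
77.8417
```

View pics/t24.png

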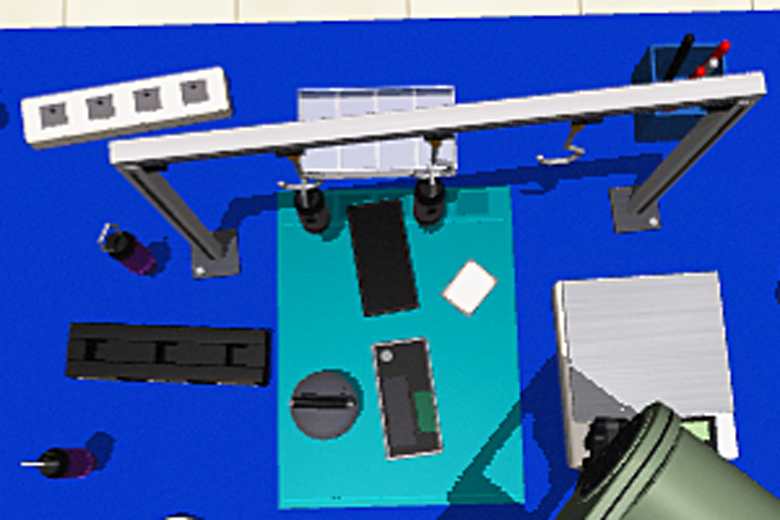

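View pics/s24.png

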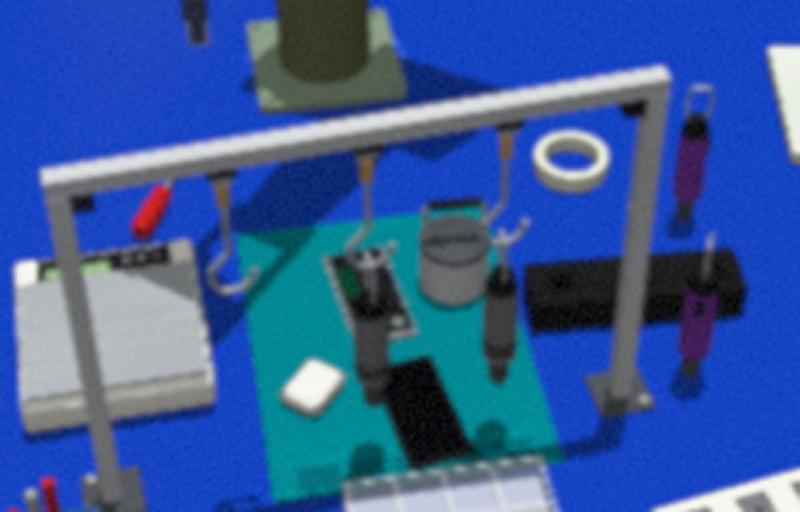

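```bash
python3 - <<'E'
from h import *
np.set_printoptions(precision=1,suppress=True)
p,R=hookpose(1,200,z=330,th=40,s=-1)
ctrl.move_ptp(p,R);ctrl.hold(.3)
for k in range(8):
    st,pp,d=snap('wrist','w25')
    P=gframe(cloud('wrist',d,st)).reshape(-1,3);P=P[d.reshape(-1)>0]
    o=[]
    for i,y in ((1,0),(2,130)):
        q=P[(abs(P[:,0])<50)&(abs(P[:,1]-y)<40)]
        c=[fitcirc(q[abs(q[:,2]-z)<5][:,:2],17)-[0,y] if (abs(q[:,2]-z)<5).sum()>20 else None for z in (120,185)]
        o+=c
    print(round(st['t'],2),[bowlang(d,st,i) for i in range(3)],o);ctrl.hold(.12)
E
```

```text
79.56 [(-0.01, 447), (0.007, 613), (-0.001, 710)] [array([0. , 1.1]), array([0.2, 0.8]), array([2.7, 1.1]), array([2.4, 1.7])]
79.72 [(-0.009, 449), (0.008, 610), (-0.011, 708)] [array([-0.3,  1. ]), array([-0.2,  0.8]), array([5.3, 1.1]), array([4.3, 1.6])]
79.89 [(0.001, 449), (-0.0, 600), (-0.007, 719)] [array([2.3, 1.2]), array([1.7, 0.8]), array([4.4, 1. ]), array([3.7, 1.6])]
80.06 [(0.002, 445), (-0.011, 600), (0.005, 716)] [array([5.1, 1.1]), array([3.9, 0.8]), array([1.1, 1.2]), array([1.2, 1.6])]
80.22 [(-0.009, 444), (-0.013, 601), (0.014, 708)] [array([5.4, 1. ]), array([4.1, 0.7]), array([-1.3,  1. ]), array([-0.8,  1.6])]
80.39 [(-0.009, 445), (-0.003, 604), (0.011, 716)] [array([2.8, 1. ]), array([2.2, 0.8]), array([-0.4,  1.1]), array([-0.1,  1.7])]
80.56 [(0.001, 445), (0.007, 603), (-0.002, 713)] [array([-0. ,  1.1]), array([-0.1,  0.7]), array([2.9, 1. ]), array([2.6, 1.6])]
80.72 [(0.002, 447), (0.008, 604), (-0.011, 707)] [array([-0.2,  1.1]), array([-0.1,  0.8]), array([5.2, 1. ]), array([4.5, 1.7])]
```

View pics/w25.png

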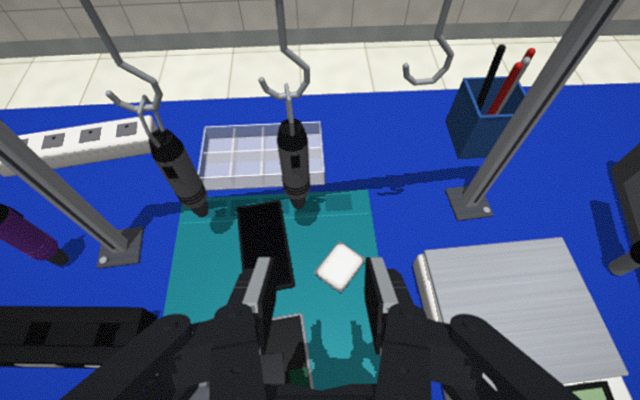

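```bash
python3 - <<'E'
from h import *
st,p,d=snap('top','t26')
P=cloud('top',d).reshape(-1,3);P=P[np.hypot(P[:,0]-440,P[:,1]-88)<80]
q=P[(P[:,2]>68)&(P[:,2]<80)];c=cv2.minEnclosingCircle(q[:,:2].astype(np.float32));print(len(q),c)
if len(q)>80 and np.hypot(c[0][0]-440,c[0][1]-88)<25: print(ctrl.finish_job(), st['t'])
E
```

```text
420 ((439.0685119628906, 86.85816955566406), 39.781578063964844)
the job is handed in; nothing more can be done
None 80.8917
```

The job is handed in at 80.9 s of the 210 s allowed; no verdict was reported.

- **Hooks:** I stilled all three before touching a screwdriver. Each swung no more than 0.03 rad when I checked it, right after I let go of it.
- **Screwdrivers:** There were two in the stand, both grey. They now hang by their bails on hook1 and hook2, and hook0 is empty. I left the two purple look-alikes alone.
- **Pot:** It had shifted about 3 cm on the scale before I reached for it, so I measured it again. It now stands on the mat at about (439, 87) mm. That is about 62 mm from the mat's nearest side edge, where at least 25 mm is required.

In the last checks every hook stayed within 0.015 rad of plumb. The screwdrivers were within about 0.03 rad of upright, with a sway of about ±3 mm. The pot's lid was at 72 mm, against about 73 mm expected with its base flat on the mat. In the pictures the phone, screen and earphone case look to be where they started; I did not measure them again. No check failed. One reading of hook1, at 0.395 rad, came from the gripper's fingers being in view; once the arm had backed off it read -0.011 rad.

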